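Unlock, load, stroke and unload the tube marking fixture

TASK

Unscrew the red lock knob of the marking fixture: its thread is left-handed, so turn it clockwise seen from above, never tightening it, until its white line stands over the green engraved mark on the ring. Lay every blue-banded steel tube from the green mat into a V-groove of its own, centred across both notched rails, and then, with the lock released and all tubes cradled, press the spring pedal right down to its stop, hold it a moment and let it come up. Put all tubes back lying on the mat, leave the knob at the mark, and do not shove the round tin out of its place.

Things in the scene. Friction and masses are not known exactly. Their poses are not given: they have to be found in the camera images.
- fixture: Grey fixed marking fixture, bed 270x320x12 mm. Origin: bed underside; x away from robot, y left, z up. Two dark notched rails along y, 14 mm thick, mid planes x=26 and 94 mm (54 mm clear between, brass guides there up to z 36), four V-grooves each, 60 mm apart, V bottoms z=42, ridges to z=72. Front right (x -98, y -65): rubber pedal; front left (x -75, y 78): red lock knob.
- mat: Green parts mat, 260 (x) x 200 (y) x 3 mm, fixed to the bench, with a black lip round it, 5 mm wide, top 12 mm above the bench; origin at the middle of its underside. The tubes start on it, their axes 17 mm above the bench, and come back to it. Between mat and fixture a long fixed tube, 35 to 45 mm high, lies on the bench along x at about y = -0.05.
- groove_0 (a point): Fixed to the fixture, axes parallel to the fixture's. The point where the middle of a tube's axis comes when the tube lies well in groove 0 (midway between the rails, 61.8 mm above the bench). Grooves are numbered 0 to 3 from the fixture's right (-y, local y = -90 mm) to its left (+90 mm); a tube lies along the fixture's x axis across both rails.
- groove_1 (a point): Fixed to the fixture, axes parallel to the fixture's. The point where the middle of a tube's axis comes when the tube lies well in groove 1 (midway between the rails, 61.8 mm above the bench). Grooves are numbered 0 to 3 from the fixture's right (-y, local y = -90 mm) to its left (+90 mm); a tube lies along the fixture's x axis across both rails.
- groove_2 (a point): Fixed to the fixture, axes parallel to the fixture's. The point where the middle of a tube's axis comes when the tube lies well in groove 2 (midway between the rails, 61.8 mm above the bench). Grooves are numbered 0 to 3 from the fixture's right (-y, local y = -90 mm) to its left (+90 mm); a tube lies along the fixture's x axis across both rails.
- groove_3 (a point): Fixed to the fixture, axes parallel to the fixture's. The point where the middle of a tube's axis comes when the tube lies well in groove 3 (midway between the rails, 61.8 mm above the bench). Grooves are numbered 0 to 3 from the fixture's right (-y, local y = -90 mm) to its left (+90 mm); a tube lies along the fixture's x axis across both rails.
- tube_0: Bright steel tube, 28 mm outside diameter, 100 mm long, 0.18 kg, with a blue band near one end. Starts lying on the mat; origin at its middle on the axis, x axis along the tube (blue band at +x). Either end may point either way. Three or four of the four tubes are there in a run. Rolls a little when knocked.
- tube_1: Bright steel tube, 28 mm outside diameter, 100 mm long, 0.18 kg, with a blue band near one end. Starts lying on the mat; origin at its middle on the axis, x axis along the tube (blue band at +x). Either end may point either way. Three or four of the four tubes are there in a run. Rolls a little when knocked.
- tube_2: Bright steel tube, 28 mm outside diameter, 100 mm long, 0.18 kg, with a blue band near one end. Starts lying on the mat; origin at its middle on the axis, x axis along the tube (blue band at +x). Either end may point either way. Three or four of the four tubes are there in a run. Rolls a little when knocked.
- tube_3: Bright steel tube, 28 mm outside diameter, 100 mm long, 0.18 kg, with a blue band near one end. Starts lying on the mat; origin at its middle on the axis, x axis along the tube (blue band at +x). Either end may point either way. Three or four of the four tubes are there in a run. Rolls a little when knocked.
- lock (a joint): Red lock knob angle (rad). LEFT-HAND thread: value grows as it is turned CLOCKWISE seen from above, which unscrews it and lifts it 2 mm per rad. Starts at 0.3 to 0.7 (screwed down); range -0.4 to 3.1; tightened too far below 0.05. Stays where left (friction 0.12 N m). Below about 1.7 the steel bolt it draws back still lies under the pedal pad and blocks it.
- lock_axis (a point): Fixed point on the knob's vertical axis, at mid height of its red grip bar (which is 66 mm long, 14 mm thick, 26 mm high, level, centred on the axis, bottom at 87 mm and top at 113 mm above the bench when screwed down, up to 6 mm higher unscrewed). Take the bar across its thickness. Boss below 38 mm wide. Turning over 1.5 rad needs a new grip.
- lock_pointer (a point): Tip of the knob's pointer: 36 mm from the knob's axis, at mid height of the grip bar, just beyond the bar end that carries the white line; turns and rises with the knob.
- release_mark (a point): The green engraved release mark on the fixed aluminium index ring round the knob's boss (80 mm across, top 18 mm above the bench), 36 mm from the knob's axis. The white line must come to stand above it: at a knob angle of 2.0 to 2.6 rad, different from run to run.
- pedal (a joint): Angle of the spring pedal (rad): 0 up at rest, 0.3 fully down on its stop. The spring takes about 3 N to start and 9 N at the stop, pressed on the middle of its pad; it springs back up when let go. Free only when the lock knob has been unscrewed to the mark.
- pedal_pad (a point): Middle of the top face of the black rubber pedal pad (44 mm along x, 48 mm along y), 73 mm above the bench at rest; goes about 19 mm down to the stop. The pedal's hinge lies 62 mm behind it (fixture +x), 55 mm above the bench.
- flux_tin_a: Round tin with green side and pale lid, 75 mm across, 48 mm high, bystander behind the tubes. Origin at the middle of its underside.

How it is judged:
On the way, in this order (a step that is already met when the one before it is completed fails the run):
1. the lock knob has been unscrewed until its white line stands over the green mark (horizontal distance between lock_pointer and release_mark below 0.007 m), for 0.2 s.
2. with the knob at its mark and all tubes lying in V-grooves, the pedal is pressed down to its stop (horizontal distance between lock_pointer and release_mark below 0.007 m and x of tube_0 in the frame of groove_0 between -0.015 and 0.015 m and y of tube_0 in the frame of groove_0 between -0.02 and 0.2 m and z of tube_0 in the frame of groove_0 between -0.005 and 0.005 m and angle between the x axis of each of tube_0, tube_1, tube_2, tube_3 and the x axis of fixture, either way round below 0.06 rad and x of tube_1 in the frame of groove_0 between -0.015 and 0.015 m and y of tube_1 in the frame of groove_0 between -0.02 and 0.2 m and z of tube_1 in the frame of groove_0 between -0.005 and 0.005 m and x of tube_2 in the frame of groove_0 between -0.015 and 0.015 m and y of tube_2 in the frame of groove_0 between -0.02 and 0.2 m and z of tube_2 in the frame of groove_0 between -0.005 and 0.005 m and x of tube_3 in the frame of groove_0 between -0.015 and 0.015 m and y of tube_3 in the frame of groove_0 between -0.02 and 0.2 m and z of tube_3 in the frame of groove_0 between -0.005 and 0.005 m and value of joint pedal above 0.275 rad), for 0.2 s.
At the end, for the whole second after the job is handed in: Every tube present lies at rest on the green mat (its middle within 120 mm by 95 mm of the mat's centre, axis 12 to 22 mm above the bench); the knob's pointer is within 7 mm of the green mark seen from above; the pedal is up again (under 0.04 rad) (horizontal distance between lock_pointer and release_mark below 0.007 m and x of tube_0 in the frame of mat between -0.12 and 0.12 m and y of tube_0 in the frame of mat between -0.095 and 0.095 m and height (world z) of tube_0 between 0.012 and 0.022 m and x of tube_1 in the frame of mat between -0.12 and 0.12 m and y of tube_1 in the frame of mat between -0.095 and 0.095 m and height (world z) of tube_1 between 0.012 and 0.022 m and x of tube_2 in the frame of mat between -0.12 and 0.12 m and y of tube_2 in the frame of mat between -0.095 and 0.095 m and height (world z) of tube_2 between 0.012 and 0.022 m and x of tube_3 in the frame of mat between -0.12 and 0.12 m and y of tube_3 in the frame of mat between -0.095 and 0.095 m and height (world z) of tube_3 between 0.012 and 0.022 m and value of joint pedal below 0.04 rad and linear speed of each of tube_0, tube_1, tube_2, tube_3 below 0.02 m/s); the robot touches nothing.
It fails at once if the lock knob is tightened (turned anticlockwise below 0.05 rad) (value of joint lock below 0.05 rad).
It fails at once if the tin is shoved more than 50 mm away (distance of flux_tin_a from where it was at the start of the episode above 0.05 m).
Of tube_0, tube_1, tube_2, tube_3 only 3 to 4 are there at a start; the rules pass over those that are not, and their reading is None.
At some moment in a run one of tube_0, tube_1, tube_2, tube_3 may be knocked a few centimetres aside while the robot is not near it.
Once in a run the grip may slacken for a moment while it holds something.
It also fails if it takes over 210 s, if anything falls off the work surface, if the arm or the gripper's body presses on something with over 40 N, if the wrist force passes 120 N, or if a joint passes its speed limit or range.

ROBOT

A 7-joint arm with a two-finger parallel gripper is mounted at the origin on a cart in front of the work surface, level with it; the furniture and walls round the work are solid. World frame = base frame: x ahead of the robot, y to its left, z up, the work surface at z = 0. Lengths are in m, angles in rad, forces in N, time in s.
With the tool pointing down it reaches from about 0.4 to 0.875 m from the base axis. Payload 19.3 kg.
Tool frame: the origin (TCP) lies midway between the tips of the shut fingers; the grasp point (between the pads) lies 19 mm behind it (bot.tcp_to_grasp is the distance from the TCP to the grasp point, in m); z points along the fingers, y is the direction in which the jaws open and shut (so a half turn about z gives the same grasp; the last joint's range is limited). The gripper opens to 85 mm and grips with 20 to 120 N. Pads are 22 mm wide; open, the fingers measure 114 mm over their backs; the gripper's body (76 mm by 85 mm) begins 54 mm behind the grasp point. The pads swing forward as they close: fully open they stand 13 mm farther back than shut.
Start: joints at [1.063, 0.521, -0.036, 1.599, 0.021, 1.021, -0.113], TCP at [0.265, -0.566, 0.231] pointing down, gripper open.
Joint ranges: [-2.91, 2.91], [-0.3, 2.13], [-1.5, 1.42], [0.17, 2.43], [-1.26, 4.41], [0.16, 1.93], [-2.52, 2.52]. Speed limits (rad/s): [1.89, 1.89, 2.39, 2.39, 3.01, 3.01, 3.01].

INTERFACE

Orientations are given as [roll, pitch, yaw] about the fixed x, y, z axes, in that order (R = Rz(yaw) Ry(pitch) Rx(roll)).
In Python, from workcell import bot gives the robot as it stands. The module is installed in compiled form; this text tells all that it offers.
- The arm moves only by the tool drive_tool, never from a script. Its argument "series" is a list of rows, each a list of 5 numbers: the opening in per cent of the stroke, from 0 (shut) to 100 (fully open), then the shift along the world's x, y, z in m, then the turn about the world's z in rad. A call has 1 to 12 rows; each row shifts and turns the pose as measured when the row begins; what a row does not reach is not made up. A row lasts 1/10 s, in which the tool goes at most 50 mm and 8.59 degrees, less where a joint would pass 70% of its speed; a pose out of reach is approached as far as the arm can. A call with a gripper value outside its range is refused whole. The fingers move at their own pace and stop on an object; "newtons" is the grip in N (left out, the last holds). Time passes only in rows, so rows that do not move let the fingers close. It gives the time, the measured TCP pose, the force and the opening at its end, in the units of the state.
- bot.observe(): the state, without advancing time (a new reading comes with each control period).
- bot.grab_frame(name): name is "scene" or "top" or "wrist"; returns the picture (384x512x3 uint8, red, green, blue); there is no depth.
- bot.camera_info(name): a dict with "fx", "fy", "cx", "cy" (pixels), "cam_to_world" (4x4, takes a point from camera to world coordinates). Camera axes: x right, y down, z forward; pixel columns grow to the right and rows downward; lengths in m; the calibration is good to about 2 mm. The wrist camera is an equidistant fisheye: a pixel r from the principal point sees the ray r / f radians off the axis. A picture is of the moment at which its call begins: read the wrist's pose just before it. camera_info takes no time and is no camera call; for the wrist camera it gives the pose at the moment of the call.
- bot.job_done(): hands the job in, once; it reports no verdict.
Trained networks look in the newest picture that a camera, given by its name, has taken for a name from the list of things; names that differ only in an ending like _2 or _b are one class to them, and where a whole thing is asked for, a point or a joint stands for the part that bears it (a point fixed in the world has none). Each returns a list of dicts, best first, with "conf" (0 to 1); they miss things now and then, are a little off and sometimes report something else, mostly with a low value. They report only what shows in the picture. A call takes as long as a camera call.
- bot.masks_of(camera, target): "mask" (384x512 bool, what is visible of it) and "point" ([column, row] in pixels, amid what is visible of it).
The state is a dict: "clock": time; "qpos": joint angles; "qd": joint speeds; "joint_efforts": joint torques, N m; "position": TCP position; "tool_rot": TCP orientation; "force": force on the tool from outside, world axes, zero at the start; "moment": the same for the moment, N m; "grip_width": finger opening in m.
Only numpy, scipy, OpenCV 4.12 (cv2) and the standard library are available. Lean on these libraries where they do the work, as an engineer would, in place of code of your own. Each camera call takes 0.05 s, during which the arm holds its last target.

## Working session

There is one attempt and no reset: what is moved stays moved. The work goes in short steps, Python scripts to look and compute and a tool call to move; the robot and the scene stay as the last step left them, time stands still between calls to the robot, and variables do not carry over. Pictures are saved under pics/ and viewed, and the job is handed in when it is done.

Besides the shell and the picture viewer there is one more tool, called after "Emit:" in YAML: its name, and indented under it one key for each argument. drive_tool: Moves the arm, as the interface text tells. Its arguments: {"type":"object","properties":{"series":{"type":"array","items":{"type":"array","items":{"type":"number"}}},"newtons":{"type":"number"}},"required":["series"]}

```bash
ls; mkdir -p pics
cat > h.py <<'E'
import numpy as np, cv2, sys
from workcell import bot
def snap(cam,name):
    im=bot.grab_frame(cam); cv2.imwrite(f'pics/{name}.png',im[:,:,::-1]); return im
def pix2world(cam,u,v,z,info=None):
    i=info or bot.camera_info(cam); T=np.array(i['cam_to_world'])
    a=(u-i['cx'])/i['fx']; b=(v-i['cy'])/i['fy']
    if cam=='wrist':
        r=np.hypot(a,b); d=np.array([a/r*np.sin(r),b/r*np.sin(r),np.cos(r)]) if r>1e-9 else np.array([0,0,1.])
    else: d=np.array([a,b,1.])
    w=T[:3,:3]@d; o=T[:3,3]; t=(z-o[2])/w[2]
    return o+t*w
def world2pix(cam,p,info=None):
    i=info or bot.camera_info(cam); T=np.array(i['cam_to_world'])
    c=T[:3,:3].T@(np.array(p)-T[:3,3])
    if cam=='wrist':
        th=np.arctan2(np.hypot(c[0],c[1]),c[2]); ph=np.arctan2(c[1],c[0]); a,b=th*np.cos(ph),th*np.sin(ph)
    else: a,b=c[0]/c[2],c[1]/c[2]
    return np.array([i['cx']+i['fx']*a,i['cy']+i['fy']*b])
E
python3 - <<'E'
from h import *
s=bot.observe(); print(s)
for c in('scene','top','wrist'):
    snap(c,c+'0'); i=bot.camera_info(c); print(c,{k:np.round(v,3).tolist() for k,v in i.items()})
E
```

```text
pics
{'clock': 0.0, 'qpos': array([ 1.06282008,  0.52204525, -0.03636344,  1.59998357,  0.021217  ,
        1.0210966 , -0.11280259]), 'qd': array([ 0.00037998,  0.00065335, -0.00046117,  0.00020044,  0.00016863,
        0.00128993, -0.00076677]), 'joint_efforts': array([-4.01306315e-04, -9.27112055e+01,  1.98011935e+00, -3.69943678e+01,
        1.78480911e-02,  8.02352006e-03, -5.14047906e-05]), 'position': array([ 0.2647964 , -0.56577051,  0.23071462]), 'tool_rot': array([-3.14044813e+00,  7.78115322e-05,  4.37803426e-01]), 'force': array([-0.52617491, -0.11606478,  0.45998357]), 'moment': array([-0.06072107,  0.01616436, -0.03921048]), 'grip_width': 0.08521875511992678}
scene {'fx': 423.119, 'fy': 423.119, 'cx': 245.072, 'cy': 193.415, 'cam_to_world': [[-0.608, -0.329, 0.723, -0.413], [-0.794, 0.28, -0.54, 0.679], [-0.025, -0.902, -0.431, 0.681], [0.0, 0.0, 0.0, 1.0]]}
top {'fx': 398.719, 'fy': 398.719, 'cx': 258.031, 'cy': 193.439, 'cam_to_world': [[0.021, -0.998, 0.065, 0.483], [-0.999, -0.022, -0.023, -0.02], [0.025, -0.065, -0.998, 1.166], [0.0, 0.0, 0.0, 1.0]]}
wrist {'fx': 297.319, 'fy': 297.319, 'cx': 255.196, 'cy': 191.552, 'cam_to_world': [[0.424, -0.868, -0.26, 0.331], [-0.906, -0.406, -0.119, -0.535], [-0.002, 0.286, -0.958, 0.374], [0.0, 0.0, 0.0, 1.0]]}
```

View pics/top0.png

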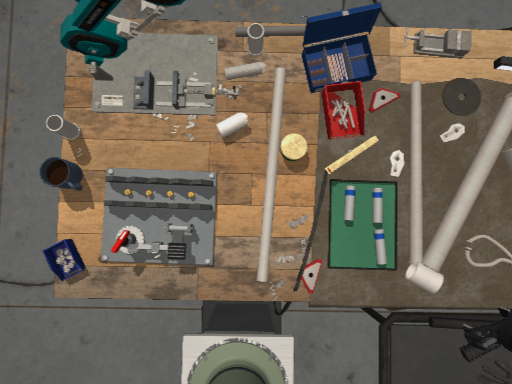

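View pics/scene0.png

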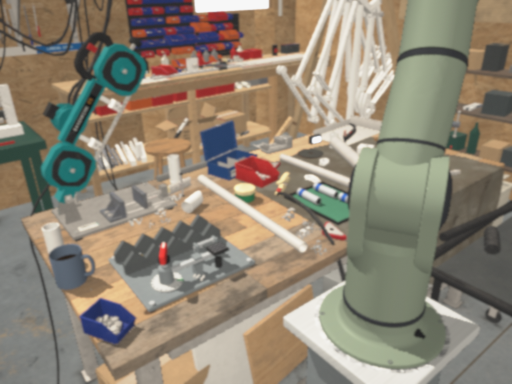

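View pics/wrist0.png

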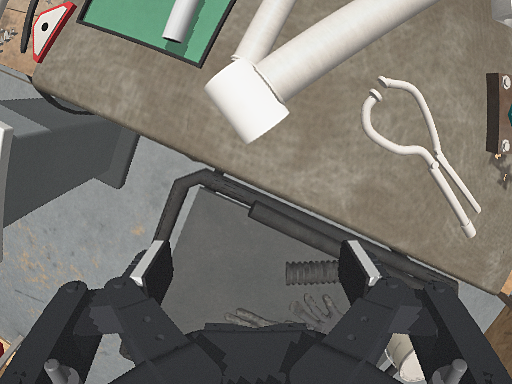

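Run:
```python
from h import *
im=cv2.imread('pics/top0.png')
a=cv2.resize(im[160:275,90:225],None,fx=5.5,fy=5,interpolation=cv2.INTER_CUBIC); a=cv2.resize(im[160:275,90:225],None,fx=5.2,fy=5.2,interpolation=cv2.INTER_CUBIC)
b=cv2.resize(im[170:280,315:425],None,fx=5.4,fy=5.4,interpolation=cv2.INTER_CUBIC)
cv2.imwrite('pics/fixz.png',a); cv2.imwrite('pics/matz.png',b)
for n in ['tube_0','fixture','mat','lock','lock_pointer','pedal_pad','flux_tin_a']:
    for d in bot.masks_of('top',n):
        m=d['mask']; ys,xs=np.nonzero(m); r=cv2.minAreaRect(np.c_[xs,ys].astype(np.float32))
        print(n,round(d['conf'],2),np.round(d['point'],1),m.sum(),[np.round(t,1) for t in r])
```

```text
tube_0 0.84 [380.2 204.3] 345 [array([377.5, 204.5]), array([33., 11.]), np.float64(90.0)]
tube_0 0.65 [348.  204.8] 339 [array([349.7, 203. ]), array([10. , 34.2]), np.float64(2.5)]
fixture 0.78 [160.1 213. ] 9993 [array([159.2, 216.3]), array([112.3,  94. ]), np.float64(2.4)]
mat 0.83 [362.8 225.5] 5151 [array([363.3, 224. ]), array([69.4, 91. ]), np.float64(1.2)]
mat 0.2 [175.  242.8] 558 [array([177. , 242.3]), array([19.1, 35.1]), np.float64(2.1)]
lock 0.66 [125.6 241.6] 225 [array([121.8, 241.8]), array([12. , 25.5]), np.float64(45.0)]
lock_pointer 0.79 [122.6 239.7] 230 [array([121.4, 241.8]), array([11.7, 26.5]), np.float64(39.8)]
lock_pointer 0.36 [163.3 213.3] 10149 [array([159.1, 216.3]), array([112.3,  94.6]), np.float64(2.7)]
pedal_pad 0.74 [376.9 247.1] 417 [array([380.4, 246.3]), array([37.3, 12. ]), np.float64(83.2)]
pedal_pad 0.69 [177.1 244.6] 506 [array([177.3, 241.7]), array([17.5, 34.1]), np.float64(4.1)]
flux_tin_a 0.9 [291.9 144.8] 565 [array([294., 147.]), array([26., 26.]), np.float64(90.0)]
flux_tin_a 0.39 [123.6 240.9] 170 [array([121.3, 242.5]), array([ 9.3, 25. ]), np.float64(39.8)]
```

View pics/fixz.png

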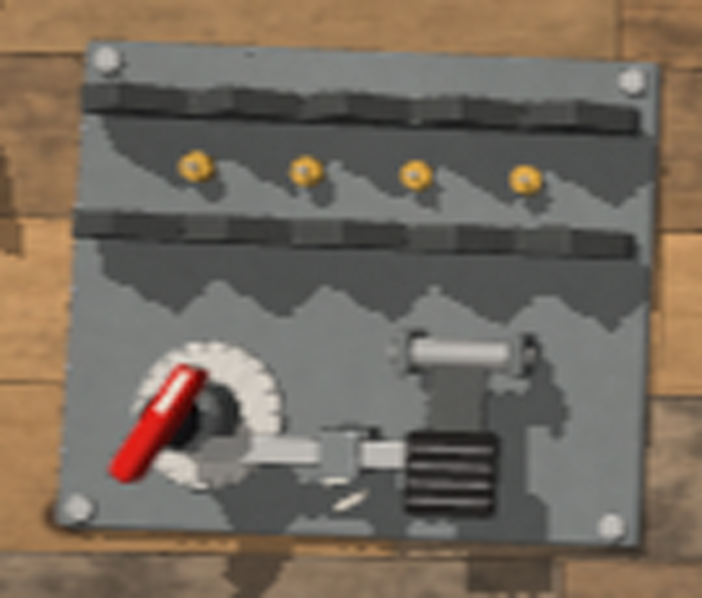

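View pics/matz.png

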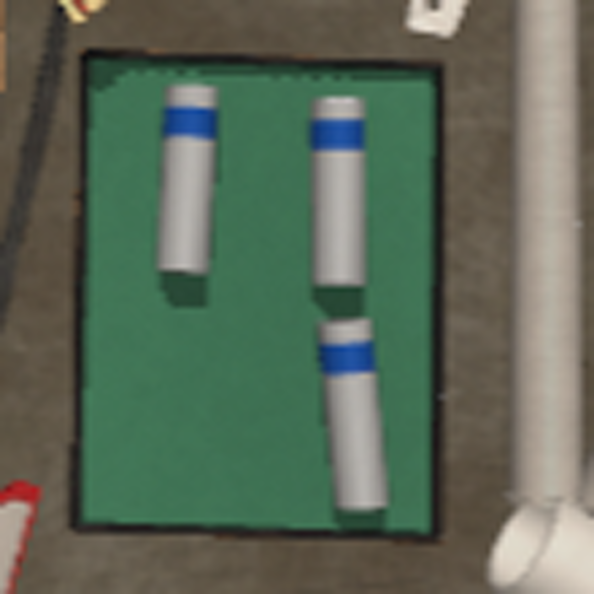

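```bash
cat > fit.py <<'E'
from h import *
info=bot.camera_info('top')
def z2p(u,v,k=5.2,ox=90,oy=160): return np.array([(u+.5)/k-.5+ox,(v+.5)/k-.5+oy])
# local pts (x,y,z)
L=[([135,160,12],(92,42)),([135,-160,12],(658,65)),([-135,160,12],(57,525)),([-135,-160,12],(638,548)),
 ([60,90,36],(195,165)),([60,30,36],(306,170)),([60,-30,36],(416,174)),([60,-90,36],(525,180))]
P=np.array([l[0] for l in L])/1000; U=np.array([z2p(*l[1]) for l in L])
from scipy.optimize import least_squares
def tf(q,p):
    c,s=np.cos(q[2]),np.sin(q[2]); return np.array([q[0]+c*p[0]-s*p[1],q[1]+s*p[0]+c*p[1],p[2]])
def res(q): return np.concatenate([world2pix('top',tf(q,p),info)-u for p,u in zip(P,U)])
r=least_squares(res,[.45,.25,0])
E
python3 - <<'E'
from fit import *
print(r.x,np.round(r.fun,1))
q=r.x
for n,p in [('lock',[-75,78,100]),('pad',[-98,-65,73])]+[(f'g{k}',[60,-90+60*k,61.8]) for k in range(4)]:
    w=tf(q,np.array(p)/1000); print(n,np.round(w,4),np.round(world2pix('top',w,info),1))
def tz(u,v,z): return pix2world('top',*z2p(u,v,5.4,315,170),z,info)
for a,b,n in [((85,52),(440,65),'matTL,TR'),((75,528),(437,538),'matBL,BR')]: print(n,tz(*a,.012),tz(*b,.012))
# tube silhouettes: near top camera, use axis height
for a,b in [((192,86),(184,272)),((338,98),(340,286)),((345,321),(360,510))]:
    p,q2=tz(*a,.017),tz(*b,.017); print(np.round((p+q2)/2,4),np.linalg.norm(p-q2),np.arctan2(*(p-q2)[1::-1]))
# knob bar ends at z .113
for (u,v) in [(192,368),(122,475)]: print('bar',pix2world('top',*z2p(u,v),.113,info))
print('tin',pix2world('top',294,147,.048,info))
E
```

```text
[ 0.48966322  0.23456943 -0.02049158] [-0.8 -1.7  1.3 -1.3 -0.3 -0.4  0.6 -0.5 -0.4  1.  -0.3  0.9 -0.2  1.1
  0.2  0.8]
lock [0.4163 0.3141 0.1   ] [120.7 241.9]
pad [0.3904 0.1716 0.073 ] [176.5 251.9]
g0 [0.5478 0.1434 0.0618] [189.4 194.4]
g1 [0.549  0.2033 0.0618] [167.6 193.5]
g2 [0.5503 0.2633 0.0618] [145.8 192.6]
g3 [0.5515 0.3233 0.0618] [123.9 191.7]
matTL,TR [ 0.60442248 -0.25802153  0.012     ] [ 0.60181711 -0.45181091  0.012     ]
matBL,BR [ 0.34924984 -0.25492343  0.012     ] [ 0.34739612 -0.44969284  0.012     ]
[ 0.5368 -0.3132  0.017 ] 0.10019463526724469 -0.037444386033854846
[ 0.5315 -0.395   0.017 ] 0.10119760200014949 0.011847335218496376
[ 0.4122 -0.4024  0.017 ] 0.10058147340824498 0.08115072837722227
bar [0.44721743 0.29625997 0.113     ]
bar [0.39325075 0.32875906 0.113     ]
tin [ 0.69013708 -0.14614669  0.048     ]
```

Emit:
drive_tool:
  series:
    - [100,0.026,0.035,0,0.09]
    - [100,0.026,0.035,0,0.09]
    - [100,0.026,0.035,0,0.09]
    - [100,0.026,0.035,0,0.09]
    - [100,0.026,0.035,0,0.09]
    - [100,0.026,0.035,0,0.09]
    - [100,0.026,0.035,0,0.09]
    - [100,0.026,0.035,0,0.09]
    - [100,0.026,0.035,0,0.09]
    - [100,0.007,0.043,0,0.09]
    - [100,0.007,0.043,0,0.09]
    - [100,0.007,0.043,0,0.09]
  newtons: 60

```text
clock: 1.7
position: [0.5244, -0.1095, 0.2322]
tool_rot: [3.136, 0.004, 1.549]
force: [1.3, 0.1, 0.8]
grip_width: 0.0852
```

Emit:
drive_tool:
  series:
    - [100,0.005,0.045,0,0.09]
    - [100,0.0,0.045,0,0.09]
    - [100,0.0,0.045,0,0.09]
    - [100,-0.01,0.045,0,0.09]
    - [100,-0.015,0.045,0,0.09]
    - [100,-0.02,0.042,0,0.09]
    - [100,-0.02,0.042,0,0.09]
    - [100,-0.02,0.042,0,0.09]
    - [100,-0.02,0.04,0,0.09]
    - [100,-0.02,0.03,0,0.05]
    - [100,0,0,0,0]

```text
clock: 2.8
position: [0.397, 0.3337, 0.2342]
tool_rot: [3.129, 0.003, 2.454]
force: [-0.1, -0.6, 0.1]
grip_width: 0.0856
```

Run:
```python
from h import *
s=bot.observe(); print(s['position'],s['tool_rot'],s['qpos'])
snap('wrist','w1')
```

```text
[0.39700324 0.33369855 0.23422731] [3.12928075e+00 2.56009752e-03 2.45408054e+00] [-0.23938945  0.4272134  -0.75670307  1.85698342  0.35318777  0.98206322
 -0.26428103]
```

View pics/w1.png

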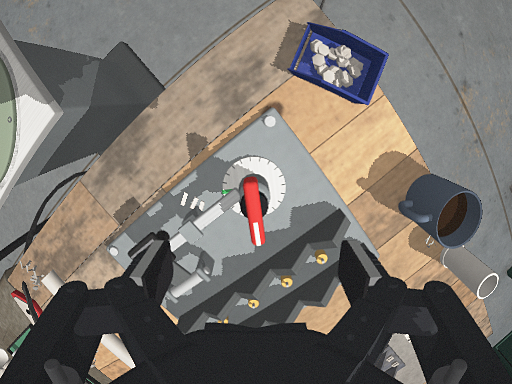

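Run:
```python
from h import *
im=cv2.imread('pics/w1.png')
cv2.imwrite('pics/w1z.png',cv2.resize(im[140:260,165:300],None,fx=5,fy=5,interpolation=cv2.INTER_CUBIC))
h=cv2.cvtColor(im,cv2.COLOR_BGR2HSV)
g=(h[:,:,0]>45)&(h[:,:,0]<85)&(h[:,:,1]>100); g[:140]=0;g[260:]=0;g[:,:165]=0;g[:,300:]=0
ys,xs=np.nonzero(g); print(np.c_[xs,ys].tolist())
print(xs.mean(),ys.mean(),pix2world('wrist',xs.mean(),ys.mean(),.018))
```

```text
[[230, 189], [231, 189], [222, 190], [223, 190], [224, 190], [225, 190], [226, 190], [227, 190], [228, 190], [229, 190], [222, 191], [223, 191], [224, 191], [225, 191], [226, 191], [227, 191], [228, 191], [222, 192], [223, 192], [224, 192], [225, 192], [226, 192], [227, 192], [222, 193], [223, 193], [224, 193], [225, 193]]
225.22222222222223 191.07407407407408 [0.40273916 0.28333886 0.018     ]
```

View pics/w1z.png

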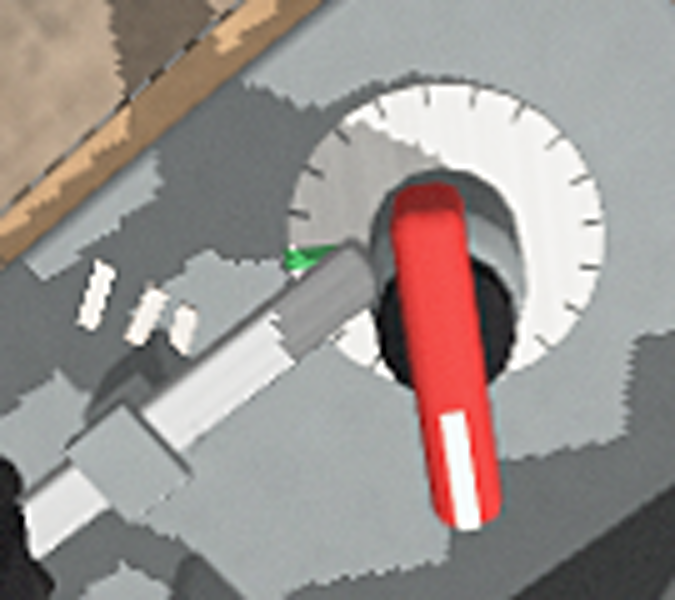

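Run:
```python
from h import *
from scipy.optimize import least_squares
i=bot.camera_info('wrist')
def z(u,v): return (u+.5)/5-.5+165,(v+.5)/5-.5+140
E=[(289,225),(300,180),(335,132),(384,100),(440,83),(500,92),(555,124),(592,175),(605,230),(595,295),(560,345),(530,370)]
W=np.array([pix2world('wrist',*z(*e),.018,i)[:2] for e in E])
r=least_squares(lambda q:np.hypot(W[:,0]-q[0],W[:,1]-q[1])-q[2],[.416,.314,.04]); print('ring',r.x,np.abs(r.fun).max())
c=r.x[:2]
m=[pix2world('wrist',*z(*e),.018,i)[:2] for e in [(290,262),(310,256),(335,248)]]
for p in m: d=p-c; print('mark',p,np.hypot(*d),np.arctan2(d[1],d[0]))
for e,h in [((427,186),.113),((466,527),.113),((395,225),.113),((460,190),.113),((440,520),.113),((495,505),.113)]:
    p=pix2world('wrist',*z(*e),h,i)[:2]; d=p-c; print('bar',p,np.hypot(*d),np.arctan2(d[1],d[0]))
```

```text
ring [0.42310586 0.31389017 0.04008812] 0.0005336491850530534
mark [0.40152257 0.2799724 ] 0.04020266068936149 -2.137509944222238
mark [0.40358694 0.28491892] 0.034933104153801006 -2.163675845664209
mark [0.40605291 0.29115684] 0.02841843647791936 -2.2143804001762306
bar [0.39066602 0.33468083] 0.03853044023908643 2.5716421237877536
bar [0.44883806 0.29606273] 0.03130437773935289 -0.605882049054914
bar [0.39256867 0.32541895] 0.03264096394811272 2.780603602448546
bar [0.39510617 0.33883266] 0.037498137595093295 2.413876619601326
bar [0.44432614 0.2931145 ] 0.029697282450354395 -0.7748117164711678
bar [0.44874148 0.30353815] 0.027646869500376495 -0.38379014001338013
```

Emit:
drive_tool:
  series:
    - [100,0.024,-0.019,-0.02,0.1]
    - [100,0,0,-0.03,0]
    - [100,0,0,-0.03,0]
    - [100,0,0,-0.025,0]
    - [100,0,0,0,0]

```text
clock: 3.35
position: [0.4269, 0.3079, 0.1264]
tool_rot: [3.129, 0.007, 2.548]
force: [1.2, 0.1, 0.7]
grip_width: 0.0856
```

Run:
```python
from h import *
s=bot.observe(); print(s['position'],s['tool_rot'],s['qpos'])
snap('wrist','w2')
```

```text
[0.42685025 0.30793249 0.12638894] [3.12881993 0.00726199 2.54774855] [-0.24384486  0.58369657 -0.67573483  1.93912832  0.51904281  0.78237657
 -0.23629397]
```

View pics/w2.png

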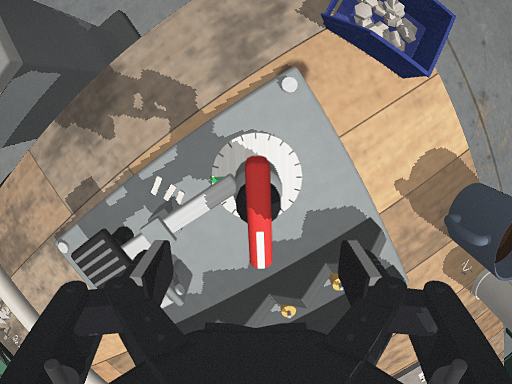

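Run:
```python
from h import *
im=cv2.imread('pics/w2.png'); i=bot.camera_info('wrist')
b,g,r=[im[:,:,k].astype(int) for k in range(3)]
h=cv2.cvtColor(im,cv2.COLOR_BGR2HSV)
m=(((h[:,:,0]<8)|(h[:,:,0]>172))&(h[:,:,1]>150)&(h[:,:,2]>70)).astype(np.uint8)
m[:140]=0; m[280:]=0; m[:,:220]=0; m[:,300:]=0
cs=cv2.findContours(cv2.morphologyEx(m,cv2.MORPH_CLOSE,np.ones((13,13))),0,2)[0]; c=max(cs,key=cv2.contourArea)
print(cv2.minAreaRect(c))
cv2.imwrite('pics/w2z.png',cv2.resize(im[145:280,190:320],None,fx=4.4,fy=4.4,interpolation=cv2.INTER_CUBIC))
```

```text
((258.96612548828125, 211.39076232910156), (110.7181625366211, 25.072450637817383), 86.8201675415039)
```

View pics/w2z.png

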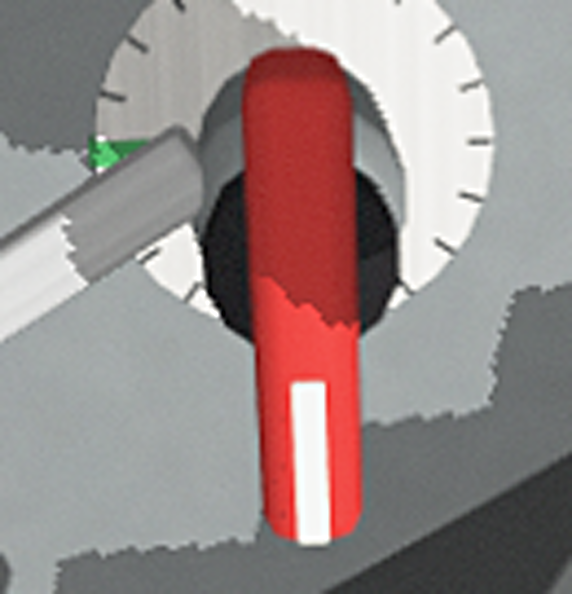

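Run:
```python
from h import *
i=bot.camera_info('wrist')
z=lambda u,v:((u+.5)/4.4-.5+190,(v+.5)/4.4-.5+145)
a=pix2world('wrist',*z(298,78),.114,i);b=pix2world('wrist',*z(313,543),.114,i)
print(a,b,(a+b)/2,np.linalg.norm(a-b),np.arctan2(*(b-a)[1::-1]))
E=[(97,110),(493,140),(480,70),(465,225),(115,60)]
m=pix2world('wrist',*z(95,155),.018,i); print(m)
c=np.array([.4215,.3145]); 
for c in [(a+b)[:2]/2,np.array([.4231,.3139])]: print(np.arctan2(*(m[:2]-c)[::-1]), np.hypot(*(m[:2]-c)))
```

```text
[0.39329275 0.333703   0.114     ] [0.44866608 0.29900856 0.114     ] [0.42097941 0.31635578 0.114     ] 0.06534454319973038 -0.5597168869290027
[0.40065874 0.28234447 0.018     ]
-2.1093520920116235 0.039619426500099836
-2.188977888937288 0.03872158874491822
```

Emit:
drive_tool:
  series:
    - [100,-0.006,0.008,0,0.03]
    - [100,0,0,-0.018,0]
    - [100,0,0,-0.018,0]
    - [100,0,0,0,0]
    - [100,0,0,0,0]

```text
clock: 3.9
position: [0.4234, 0.3201, 0.0983]
tool_rot: [3.119, 0.012, 2.582]
force: [-0.5, -0.2, 1.0]
grip_width: 0.0851
```

Emit:
drive_tool:
  series:
    - [100,-0.002,-0.004,-0.009,0]
    - [100,0,0,0,0]

```text
clock: 4.1
position: [0.4219, 0.3166, 0.0908]
tool_rot: [3.116, 0.013, 2.583]
force: [-0.1, 0.2, -0.1]
grip_width: 0.0857
```

Close on the bar.

Emit:
drive_tool:
  series:
    - [10,0,0,-0.001,0]
    - [10,0,0,0,0]
    - [10,0,0,0,0]
    - [10,0,0,0,0]
    - [0,0,0,0,0]
    - [0,0,0,0,0]
    - [0,0,0,0,0]
    - [0,0,0,0,0]
  newtons: 60

```text
clock: 4.9
position: [0.4213, 0.3151, 0.0913]
tool_rot: [3.119, 0.015, 2.582]
force: [0.8, 0.3, -2.8]
grip_width: 0.013
```

Emit:
drive_tool:
  series:
    - [0,0,0,0,-0.1]
    - [0,0,0,0,-0.12]
    - [0,0,0,0,-0.12]
    - [0,0,0,0,-0.12]
    - [0,0,0,0,-0.12]
    - [0,0,0,0,-0.12]
    - [0,0,0,0,0]

```text
clock: 5.6
position: [0.4209, 0.3144, 0.0927]
tool_rot: [3.12, 0.016, 1.854]
force: [-0.9, -1.7, 1.2]
grip_width: 0.0125
```

Emit:
drive_tool:
  series:
    - [0,0,0,0,-0.12]
    - [0,0,0,0,-0.12]
    - [0,0,0,0,-0.12]
    - [0,0,0,0,-0.12]
    - [0,0,0,0,-0.12]
    - [0,0,0,0,-0.12]
    - [0,0,0,0,-0.08]
    - [0,0,0,0,0]

```text
clock: 6.4
position: [0.4201, 0.3142, 0.0944]
tool_rot: [3.12, 0.017, 1.032]
force: [-0.0, -2.1, 2.3]
grip_width: 0.0131
```

Run:
```python
from h import *
s=bot.observe(); print(s['position'],s['tool_rot'],s['qpos'])
snap('wrist','w3'); snap('scene','s3')
```

```text
[0.42006637 0.31423059 0.09437435] [3.11979004 0.01749137 1.03212322] [-0.59492372  0.57193042 -0.2379913   1.95940172  0.25462532  0.65096794
 -1.54047945]
```

View pics/w3.png

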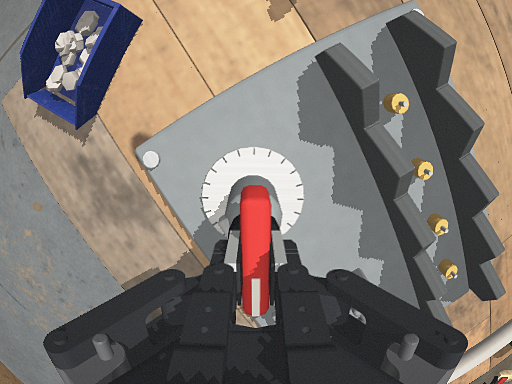

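Emit:
drive_tool:
  series:
    - [0,0,0,0,-0.03]
    - [0,0,0,0,0]
    - [60,0,0,0,0]
    - [60,0,0,0,0]
    - [100,0,0,0,0]
    - [100,0,0,0.03,0]
    - [100,0,0,0.04,0]
    - [100,0,0,0.04,0]
    - [100,0,0,0.02,0]
    - [100,0,0,0,0]

```text
clock: 7.5
position: [0.4191, 0.3137, 0.2279]
tool_rot: [3.122, 0.019, 1.009]
force: [-0.2, -0.4, -0.6]
grip_width: 0.0855
```

Run:
```python
from h import *
s=bot.observe(); print(s['position'],s['tool_rot'],s['qpos'])
snap('wrist','w4'); a=snap('top','t4')
cv2.imwrite('pics/t4z.png',cv2.resize(a[205:285,90:225,::-1],None,fx=5.2,fy=5.2,interpolation=cv2.INTER_CUBIC))
```

```text
[0.4190566  0.31373715 0.22787293] [3.1221493  0.01913912 1.00857146] [-0.55238671  0.38172623 -0.28400091  1.85045989  0.15734085  0.94445001
 -1.47345109]
```

View pics/w4.png

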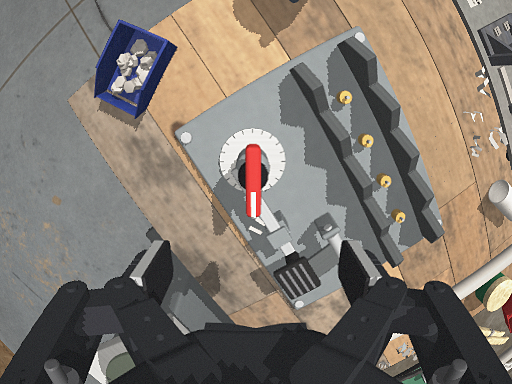

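View pics/t4z.png

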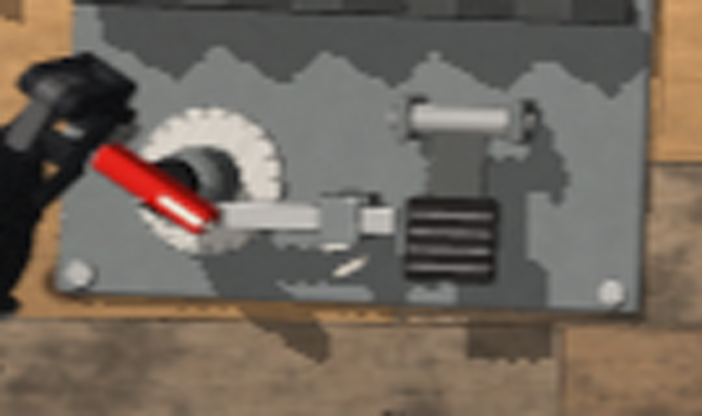

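Run:
```python
from h import *
im=cv2.imread('pics/w4.png')
cv2.imwrite('pics/w4z.png',cv2.resize(im[115:235,195:315],None,fx=5,fy=5,interpolation=cv2.INTER_CUBIC))
```

```text
(no output)
```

View pics/w4z.png

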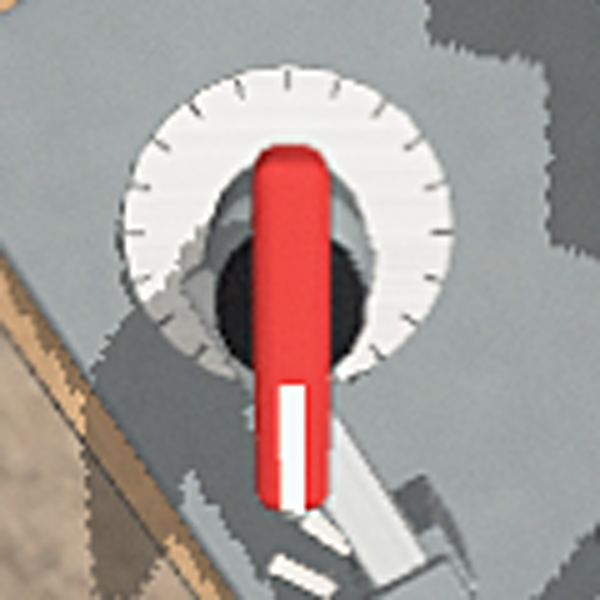

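Run:
```python
from h import *
from scipy.optimize import least_squares
i4=bot.camera_info('wrist')
def fitc(W):
    return least_squares(lambda q:np.hypot(W[:,0]-q[0],W[:,1]-q[1])-q[2],[.416,.314,.04]).x
z=lambda u,v:((u+.5)/5-.5+195,(v+.5)/5-.5+115)
E=[(124,232),(132,185),(160,130),(205,90),(240,74),(290,66),(340,75),(395,110),(435,165),(455,232),(445,285),(415,335),(375,372),(170,345)]
W=np.array([pix2world('wrist',*z(*e),.018,i4)[:2] for e in E]); c=fitc(W); print('ring',c)
for e in [(288,78),(336,88),(380,108),(418,143),(434,186),(443,232),(432,277),(411,321),(379,354),(135,232),(141,187),(162,145),(199,111),(240,88)]:
    d=pix2world('wrist',*z(*e),.018,i4)[:2]-c[:2]; print(e,round(np.arctan2(d[1],d[0]),3),end=' ')
a=pix2world('wrist',*z(292,166),.117,i4);b=pix2world('wrist',*z(292,513),.117,i4)
print('\nbar',a,b,(a+b)/2,np.linalg.norm(a-b),np.arctan2(*(b-a)[1::-1]))
```

```text
ring [0.41958277 0.31449137 0.03986255]
(288, 78) 1.01 (336, 88) 0.702 (380, 108) 0.395 (418, 143) 0.065 (434, 186) -0.232 (443, 232) -0.545 (432, 277) -0.856 (411, 321) -1.188 (379, 354) -1.497 (135, 232) 2.553 (141, 187) 2.252 (162, 145) 1.945 (199, 111) 1.619 (240, 88) 1.318 
bar [0.43708495 0.34262938 0.117     ] [0.40312617 0.28897976 0.117     ] [0.42010556 0.31580457 0.117     ] 0.06349393372593899 -2.135108813817281
```

Run:
```python
from fit import *
i4=bot.camera_info('wrist')
def resw(q): return np.concatenate([world2pix('wrist',tf(q,np.array([60,y,36])/1000),i4)-u for y,u in zip([90,30,-30,-90],np.array([(345,97),(367,141),(386,182),(400,217)]))])
r2=least_squares(resw,r.x); print('wrist fit',r2.x,np.round(r2.fun,1))
for q in (r.x,r2.x):
    for n,p in [('lock',[-75,78,100]),('pad',[-98,-65,73])]+[(f'g{k}',[60,-90+60*k,61.8]) for k in range(4)]: print(n,np.round(tf(q,np.array(p)/1000),4))
im=cv2.imread('pics/w4.png'); cv2.imwrite('pics/w4y.png',cv2.resize(im[30:320,240:450],None,fx=2.8,fy=2.0*1.0,interpolation=cv2.INTER_CUBIC))
```

```text
wrist fit [ 0.48980671  0.23880962 -0.01009436] [-1.  -1.4  0.1 -0.4  0.1  0.2  1.3  2.2]
lock [0.4163 0.3141 0.1   ]
pad [0.3904 0.1716 0.073 ]
g0 [0.5478 0.1434 0.0618]
g1 [0.549  0.2033 0.0618]
g2 [0.5503 0.2633 0.0618]
g3 [0.5515 0.3233 0.0618]
lock [0.4156 0.3176 0.1   ]
pad [0.3912 0.1748 0.073 ]
g0 [0.5489 0.1482 0.0618]
g1 [0.5495 0.2082 0.0618]
g2 [0.5501 0.2682 0.0618]
g3 [0.5507 0.3282 0.0618]
```

Emit:
drive_tool:
  series:
    - [100,0.026,-0.043,0,-0.075]
    - [100,0.026,-0.043,0,-0.075]
    - [100,0.026,-0.043,0,-0.075]
    - [100,0.026,-0.043,0,-0.075]
    - [100,0.02,-0.045,0,-0.075]
    - [100,0,-0.045,0,-0.075]
    - [100,0,-0.045,0,-0.075]
    - [100,0,-0.045,0,-0.075]
    - [60,0,-0.045,0,-0.075]
    - [60,0,-0.045,-0.01,-0.075]
    - [60,0,-0.045,-0.01,-0.075]
    - [60,0,-0.045,-0.01,-0.075]

```text
clock: 8.8
position: [0.5356, -0.231, 0.1793]
tool_rot: [3.13, 0.038, 0.088]
force: [0.6, 1.2, 0.0]
grip_width: 0.051
```

Emit:
drive_tool:
  series:
    - [60,0,-0.04,0,-0.07]
    - [60,0,-0.02,0,-0.03]
    - [60,0,0,0,0]
    - [60,0,0,0,0]

```text
clock: 9.2
position: [0.5306, -0.2988, 0.1718]
tool_rot: [3.13, 0.049, -0.025]
force: [0.5, 0.7, -0.5]
grip_width: 0.0512
```

```bash
cat >> h.py <<'E'
def st():
    s=bot.observe(); print(round(s['clock'],2),np.round(s['position'],4),np.round(s['tool_rot'],3),'q',np.round(s['qpos'],2),'w',round(s['grip_width'],4),'F',np.round(s['force'],1))
E
python3 - <<'E'
from h import *
st(); snap('wrist','w5')
E
```

```text
9.2 [ 0.5306 -0.2988  0.1718] [ 3.13   0.049 -0.025] q [ 0.32  0.59  0.12  1.67 -0.04  0.93 -1.15] w 0.0512 F [ 0.5  0.7 -0.5]
```

View pics/w5.png

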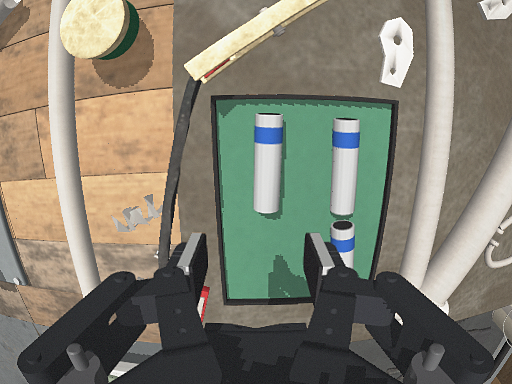

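```bash
cat >> h.py <<'E'
from scipy.optimize import minimize
def cyl(x,y,yaw,z):
    t=np.linspace(0,2*np.pi,32,endpoint=False); o=[]
    for s in np.linspace(-.05,.05,5):
        for a in t: 
            l=.014*np.cos(a); o.append([x+s*np.cos(yaw)-l*np.sin(yaw),y+s*np.sin(yaw)+l*np.cos(yaw),z+.014*np.sin(a)])
    return np.array(o)
def fit_tube(cam,mask,z,info,yaw0=0.,x0=None):
    ys,xs=np.nonzero(mask); p=pix2world(cam,xs.mean(),ys.mean(),z,info)
    m=cv2.resize(mask.astype(np.uint8),None,fx=4,fy=4,interpolation=cv2.INTER_LINEAR)>0
    def cost(q):
        P=np.array([world2pix(cam,c,info) for c in cyl(q[0],q[1],q[2],z)])
        h=cv2.convexHull(((P+.5)*4*16).astype(np.int32)); c=np.zeros(m.shape,np.uint8); cv2.fillConvexPoly(c,h,1,shift=4)
        c=c>0
        return 1-(c&m).sum()/(c|m).sum()
    best=None
    for y0 in ([yaw0] if yaw0 is not None else np.arange(-1.2,1.6,.4)):
        r=minimize(cost,[p[0],p[1],y0],method='Nelder-Mead',options=dict(initial_simplex=[[p[0],p[1],y0],[p[0]+.01,p[1],y0],[p[0],p[1]+.01,y0],[p[0],p[1],y0+.1]],xatol=2e-4,fatol=1e-3))
        if best is None or r.fun<best.fun: best=r
    return best.x,1-best.fun
def tubes(cam,z=.017,yaw0=0.,minconf=.3,save=None):
    info=bot.camera_info(cam); im=snap(cam,save or 'tmp')
    for d in bot.masks_of(cam,'tube_0'):
        if d['conf']<minconf: continue
        x,iou=fit_tube(cam,d['mask'],z,info,yaw0); print('tube',round(d['conf'],2),np.round(d['point']),np.round(x,4),'iou',round(iou,2))
E
python3 - <<'E'
from h import *
tubes('wrist',save='w5b'); tubes('top',save='t5')
E
```

```text
tube 0.97 [270. 161.] [ 0.538  -0.3126 -0.0417] iou 0.95
tube 0.9 [346. 237.] [ 0.415  -0.4041  0.159 ] iou 0.48
tube 0.63 [346. 166.] [ 0.533  -0.394   0.0074] iou 0.95
tube 0.47 [348. 211.] [ 0.5372 -0.3143 -0.0486] iou 0.5
```

Emit:
drive_tool:
  series:
    - [60,0.007,-0.013,-0.03,-0.015]
    - [60,0,0,-0.04,0]
    - [60,0,0,-0.04,0]
    - [60,0,0,-0.02,0]
    - [60,0,0,0,0]
    - [60,0,0,0,0]

```text
clock: 10.05
position: [0.542, -0.3073, 0.0421]
tool_rot: [3.129, 0.041, -0.031]
force: [0.2, -0.8, 0.4]
grip_width: 0.0513
```

Emit:
drive_tool:
  series:
    - [60,-0.004,-0.005,-0.01,-0.01]
    - [60,0,0,-0.015,0]
    - [60,0,0,-0.01,0]
    - [60,0,0,-0.001,0]
    - [60,0,0,0,0]

```text
clock: 10.55
position: [0.5395, -0.3132, 0.0067]
tool_rot: [3.127, 0.036, -0.042]
force: [0.6, 0.5, 0.3]
grip_width: 0.0513
```

Emit:
drive_tool:
  series:
    - [20,-0.001,0,-0.002,0]
    - [20,0,0,0,0]
    - [0,0,0,0,0]
    - [0,0,0,0,0]
    - [0,0,0,0,0]
    - [0,0,0,0,0]

```text
clock: 11.15
position: [0.5387, -0.3132, 0.0053]
tool_rot: [3.127, 0.035, -0.042]
force: [0.4, -0.2, -2.5]
grip_width: 0.026
```

Emit:
drive_tool:
  series:
    - [0,0,0,0.03,0]
    - [0,0,0,0.045,0]
    - [0,0,0,0.045,0.06]
    - [0,0,0.01,0.02,0.14]
    - [0,0,0.025,0,0.14]
    - [0,0,0.025,0,0.14]
    - [0,0,0.025,0,0.14]
    - [0,0,0.025,0,0.14]
    - [0,0,0.025,0,0.14]
    - [0,0,0.025,0,0.14]
    - [0,0,0.025,0,0.14]
    - [0,0,0.025,0,0.14]

```text
clock: 12.35
position: [0.5362, -0.099, 0.152]
tool_rot: [3.12, 0.038, 1.323]
force: [-0.1, 0.2, -2.6]
grip_width: 0.0262
```

Emit:
drive_tool:
  series:
    - [0,0.001,0.019,0,0.142]
    - [0,0.001,0.019,0,0.142]
    - [0,0.001,0.019,0,0.142]
    - [0,0.001,0.019,0,0.142]
    - [0,0.001,0.019,0,0.142]
    - [0,0.001,0.019,0,0.142]
    - [0,0.001,0.019,0,0.142]
    - [0,0.001,0.019,0,0.142]
    - [0,0.001,0.019,0,0.142]
    - [0,0.001,0.019,0,0.142]
    - [0,0.001,0.019,0,0.142]
    - [0,0.001,0.015,0,0.1]

```text
clock: 13.55
position: [0.5474, 0.1344, 0.1535]
tool_rot: [3.12, 0.041, 3.058]
force: [-0.6, 0.6, -2.2]
grip_width: 0.0262
```

Emit:
drive_tool:
  series:
    - [0,0,0,0,0.05]
    - [0,0,0,0,0]
    - [0,0,0,0,0]

```text
clock: 13.85
position: [0.5472, 0.1363, 0.1534]
tool_rot: [3.119, 0.041, 3.113]
force: [-0.9, 0.1, -2.9]
grip_width: 0.0259
```

Run:
```python
from h import *
st(); snap('wrist','w6'); print(np.round(bot.camera_info('wrist')['cam_to_world'],4))
```

```text
13.85 [0.5472 0.1363 0.1534] [3.119 0.041 3.113] q [ 0.18  0.6  -0.74  1.85  0.52  0.85  0.73] w 0.0259 F [-0.9  0.1 -2.9]
[[ 0.0279  0.9448  0.3264  0.4686]
 [ 0.9993 -0.0342  0.0136  0.1353]
 [ 0.0241  0.3258 -0.9451  0.2931]
 [ 0.      0.      0.      1.    ]]
```

View pics/w6.png

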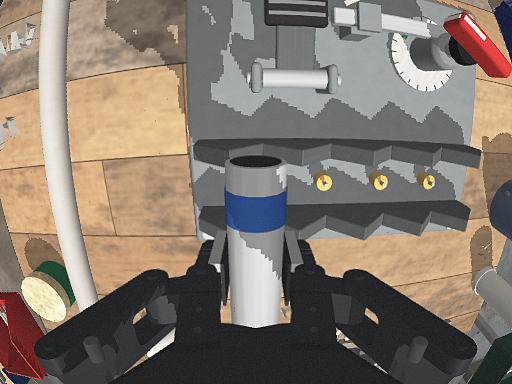

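Run:
```python
from h import *
im=cv2.imread('pics/w6.png'); cv2.imwrite('pics/w6z.png',cv2.resize(im[125:245,185:485],None,fx=2.6,fy=2.6,interpolation=cv2.INTER_CUBIC))
```

```text
(no output)
```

View pics/w6z.png

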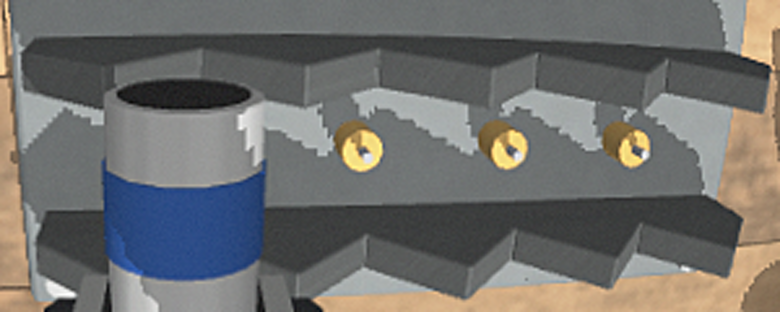

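Run:
```python
from fit import *
i=bot.camera_info('wrist')
z=lambda u,v:np.array([(u+.5)/2.6-.5+185,(v+.5)/2.6-.5+125])
D=[((87,-30,42),(365,235)),((87,30,42),(515,232)),((87,90,42),(640,225)),((19,-90,42),(203,48)),((19,-30,42),(380,50)),((19,30,42),(538,55)),((19,90,42),(665,58)),
((60,-30,36),(362,149)),((60,30,36),(510,149)),((60,90,36),(634,147))]
def rs(q): return np.concatenate([world2pix('wrist',tf(q,np.array(p)/1000),i)-z(*u) for p,u in D])
r3=least_squares(rs,r.x,loss='soft_l1'); print(r3.x); print(np.round(rs(r3.x).reshape(-1,2),1).tolist())
q=r3.x
for n,p in [('lock',[-75,78,100]),('pad',[-98,-65,73])]+[(f'g{k}',[60,-90+60*k,61.8]) for k in range(4)]: print(n,np.round(tf(q,np.array(p)/1000),4))
```

```text
[ 0.4945527   0.23609374 -0.02105561]
[[0.1, -0.3], [-0.5, -1.1], [-0.3, -0.6], [-1.0, -0.2], [-0.8, -0.7], [-1.0, -0.9], [0.4, 0.5], [1.8, 3.6], [2.6, 3.0], [3.6, 3.4]]
lock [0.4212 0.3157 0.1   ]
pad [0.3952 0.1732 0.073 ]
g0 [0.5526 0.1449 0.0618]
g1 [0.5539 0.2048 0.0618]
g2 [0.5552 0.2648 0.0618]
g3 [0.5564 0.3248 0.0618]
```

Emit:
drive_tool:
  series:
    - [0,0.005,0.008,-0.01,0.005]
    - [0,0,0,-0.035,0]
    - [0,0,0,-0.02,0]
    - [0,0,0,-0.01,0]
    - [0,0,0,0,0]

```text
clock: 14.4
position: [0.5537, 0.145, 0.0745]
tool_rot: [3.119, 0.043, 3.113]
force: [0.2, 0.1, -2.1]
grip_width: 0.0262
```

Emit:
drive_tool:
  series:
    - [0,-0.001,0,-0.01,0.005]
    - [0,0,0,-0.008,0]
    - [0,0,0,-0.005,0]
    - [0,0,0,0,0]

```text
clock: 14.8
position: [0.5537, 0.1455, 0.0511]
tool_rot: [3.119, 0.045, 3.118]
force: [-0.2, 0.3, -1.8]
grip_width: 0.0259
```

Emit:
drive_tool:
  series:
    - [0,0,0,-0.002,0]
    - [42,0,0,0,0]
    - [42,0,0,0,0]
    - [42,0,0,0.01,0]
    - [42,0,0,0.02,0]
    - [42,0,0,0.04,0]
    - [42,0,0,0.03,0]
    - [42,0,0,0,0]

```text
clock: 15.6
position: [0.5543, 0.1463, 0.1571]
tool_rot: [3.118, 0.048, 3.119]
force: [-0.0, 0.5, -0.5]
grip_width: 0.0362
```

Run:
```python
from h import *
st(); tubes('wrist',.0618,save='w7')
```

```text
15.6 [0.5543 0.1463 0.1571] [3.118 0.048 3.119] q [ 0.16  0.6  -0.74  1.83  0.53  0.86  0.73] w 0.0362 F [-0.   0.5 -0.5]
tube 0.96 [254. 184.] [ 0.5548  0.1455 -0.0199] iou 0.97
```

View pics/w7.png

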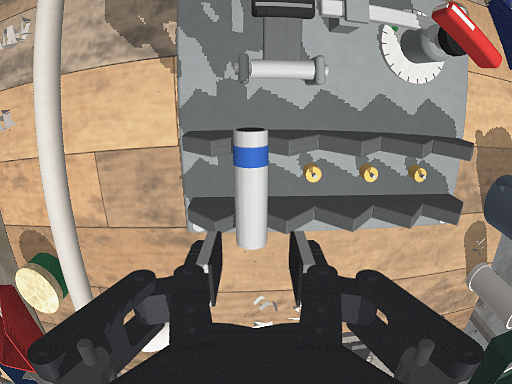

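Run:
```python
from h import *
im=cv2.imread('pics/w7.png'); cv2.imwrite('pics/w7z.png',cv2.resize(im[0:100,360:512],None,fx=5,fy=5,interpolation=cv2.INTER_CUBIC))
```

```text
(no output)
```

View pics/w7z.png

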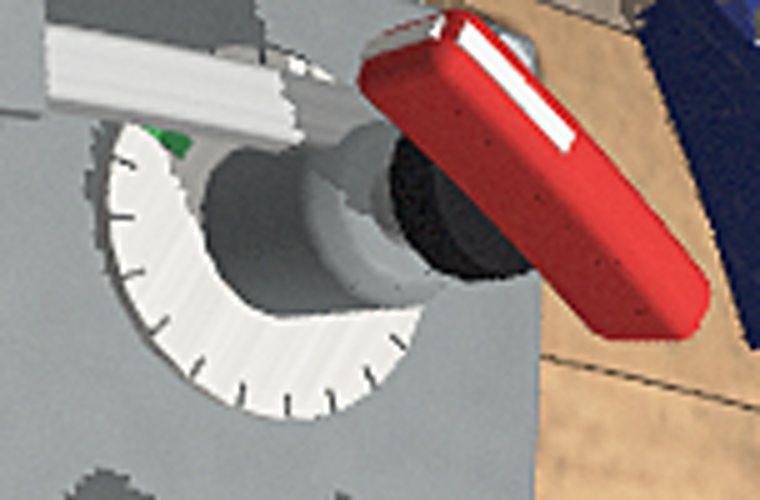

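Run:
```python
from h import *
i=bot.camera_info('wrist'); c=np.array([.4212,.3150])
z=lambda u,v:((u+.5)/5-.5+360,(v+.5)/5-.5)
for e in [(150,125),(185,150),(135,122),(110,215),(290,415),(100,200)]:
    p=pix2world('wrist',*z(*e),.018,i)[:2]; d=p-c; print(e,p,np.hypot(*d),np.arctan2(d[1],d[0]))
p=np.array([c[0]+.036*np.cos(-2.14),c[1]+.036*np.sin(-2.14),.018]); u=world2pix('wrist',p,i); print((u-[360,0])*5)
a=pix2world('wrist',*z(452,18),.117,i);print(a, pix2world('wrist',*z(700,285),.117,i))
```

```text
(150, 125) [0.40182211 0.28397018] 0.03658350330738472 -2.129030620570064
(185, 150) [0.40595522 0.29177627] 0.027780296580333198 -2.151679334401136
(135, 122) [0.40167884 0.2806109 ] 0.03954346406217425 -2.087093383486355
(110, 215) [0.42180608 0.27438159] 0.04062293040171359 -1.5558761973811506
(290, 415) [0.45824325 0.31656442] 0.037076271882542255 0.04220722344829686
(100, 200) [0.41898808 0.27226438] 0.042792823102849646 -1.622508498966677
[151.12295676 123.37572262]
[0.40231895 0.28476386 0.117     ] [0.43264054 0.33599226 0.117     ]
```

Emit:
drive_tool:
  series:
    - [60,0,-0.024,0.005,-0.14]
    - [60,0,-0.024,0,-0.14]
    - [60,0,-0.024,0,-0.14]
    - [60,0,-0.024,0,-0.14]
    - [60,0,-0.024,0,-0.14]
    - [60,0,-0.024,0,-0.14]
    - [60,0,-0.024,0,-0.14]
    - [60,0,-0.024,0,-0.14]
    - [60,0,-0.024,0,-0.14]
    - [60,0,-0.024,0,-0.14]
    - [60,-0.002,-0.024,0,-0.14]
    - [60,-0.002,-0.024,0,-0.14]

```text
clock: 16.9
position: [0.542, -0.1506, 0.1497]
tool_rot: [3.129, 0.037, 1.38]
force: [0.3, -0.2, 0.4]
grip_width: 0.0516
```

Emit:
drive_tool:
  series:
    - [60,-0.002,-0.024,0,-0.14]
    - [60,-0.002,-0.024,0,-0.14]
    - [60,-0.002,-0.024,0,-0.14]
    - [60,-0.002,-0.024,0,-0.14]
    - [60,0,-0.024,0,-0.14]
    - [60,0,-0.024,0,-0.14]
    - [60,0,-0.024,0,-0.14]
    - [60,0,-0.024,0,-0.14]
    - [60,0,-0.024,0,-0.13]
    - [60,0,-0.01,0,-0.05]
    - [60,0,0,0,0]
    - [60,0,0,0,0]

```text
clock: 18.1
position: [0.5255, -0.3867, 0.138]
tool_rot: [3.138, 0.053, 0.02]
force: [0.1, 0.7, 0.4]
grip_width: 0.0513
```

Run:
```python
from h import *
st(); tubes('wrist',.017,save='w8')
```

```text
18.1 [ 0.5255 -0.3867  0.138 ] [3.138 0.053 0.02 ] q [ 0.46  0.69  0.1   1.57 -0.04  0.93 -0.98] w 0.0513 F [0.1 0.7 0.4]
tube 0.82 [268. 170.] [ 0.5326 -0.3941  0.01  ] iou 0.97
tube 0.77 [264. 271.] [ 0.4138 -0.4021  0.1044] iou 0.94
```

View pics/w8.png

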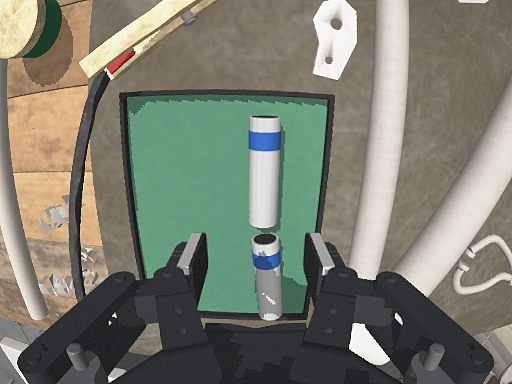

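Emit:
drive_tool:
  series:
    - [60,0.005,-0.006,-0.02,-0.01]
    - [60,0,0,-0.035,0]
    - [60,0,0,-0.03,0]
    - [60,0,0,-0.015,0]
    - [60,0,0,0,0]
    - [60,0,0,0,0]

```text
clock: 18.8
position: [0.5333, -0.3884, 0.0376]
tool_rot: [3.139, 0.049, 0.021]
force: [0.6, -0.1, 0.7]
grip_width: 0.0514
```

Emit:
drive_tool:
  series:
    - [60,0,-0.005,-0.01,-0.01]
    - [60,0,0,-0.012,0]
    - [60,-0.001,-0.001,-0.008,0]
    - [60,0,0,-0.001,0]
    - [60,0,0,0,0]

```text
clock: 19.3
position: [0.5336, -0.3959, 0.0073]
tool_rot: [3.136, 0.045, 0.01]
force: [-0.0, 0.0, 1.0]
grip_width: 0.0514
```

Emit:
drive_tool:
  series:
    - [20,-0.001,0.001,-0.003,0]
    - [20,0,0,0,0]
    - [0,0,0,0,0]
    - [0,0,0,0,0]
    - [0,0,0,0,0]
    - [0,0,0,0,0]

```text
clock: 19.9
position: [0.5329, -0.3948, 0.0048]
tool_rot: [3.136, 0.044, 0.01]
force: [0.5, 0.2, -0.4]
grip_width: 0.0262
```

Emit:
drive_tool:
  series:
    - [0,0,0,0.03,0]
    - [0,0,0,0.045,0]
    - [0,0,0,0.045,0.06]
    - [0,0,0.01,0.02,0.14]
    - [0,0.001,0.028,0,0.14]
    - [0,0.001,0.028,0,0.14]
    - [0,0.001,0.028,0,0.14]
    - [0,0.001,0.028,0,0.14]
    - [0,0.001,0.028,0,0.14]
    - [0,0.001,0.028,0,0.14]
    - [0,0.001,0.028,0,0.14]
    - [0,0.001,0.028,0,0.14]
  newtons: 80

```text
clock: 21.1
position: [0.5383, -0.1563, 0.1517]
tool_rot: [3.128, 0.048, 1.374]
force: [1.0, -0.6, -1.7]
grip_width: 0.0254
```

Emit:
drive_tool:
  series:
    - [0,0.001,0.028,0,0.14]
    - [0,0.001,0.028,0,0.14]
    - [0,0.001,0.028,0,0.14]
    - [0,0.001,0.028,0,0.14]
    - [0,0.001,0.028,0,0.14]
    - [0,0.001,0.028,0,0.14]
    - [0,0.001,0.028,0,0.14]
    - [0,0.001,0.028,0,0.14]
    - [0,0.001,0.028,0,0.14]
    - [0,0.001,0.028,0,0.14]
    - [0,0.001,0.028,0,0.14]
    - [0,0,0.02,0,0.14]

```text
clock: 22.3
position: [0.5488, 0.185, 0.1543]
tool_rot: [3.126, 0.053, 3.125]
force: [-0.5, -1.4, -1.6]
grip_width: 0.0258
```

Emit:
drive_tool:
  series:
    - [0,0.003,0.013,-0.005,-0.003]
    - [0,0,0.001,-0.03,0]
    - [0,0,0,-0.02,0]
    - [0,0,0,-0.01,0]
    - [0,0,0,0,0]

```text
clock: 22.8
position: [0.552, 0.2028, 0.0881]
tool_rot: [3.125, 0.055, 3.131]
force: [-0.3, -0.6, -1.2]
grip_width: 0.0255
```

Emit:
drive_tool:
  series:
    - [0,0,0.002,-0.015,-0.008]
    - [0,0,0,-0.012,0]
    - [0,0,0,-0.008,0]
    - [0,0,0,0,0]

```text
clock: 23.2
position: [0.553, 0.2046, 0.052]
tool_rot: [3.124, 0.057, 3.121]
force: [0.1, -0.2, -1.3]
grip_width: 0.0255
```

Run:
```python
from h import *
st(); snap('wrist','w9')
```

```text
23.2 [0.553  0.2046 0.052 ] [3.124 0.057 3.121] q [-0.03  0.76 -0.62  1.85  0.69  0.7   0.5 ] w 0.0255 F [ 0.1 -0.2 -1.3]
```

View pics/w9.png

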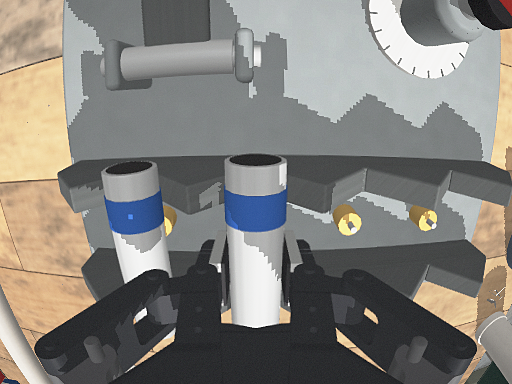

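Emit:
drive_tool:
  series:
    - [0,0,0,-0.003,0]
    - [40,0,0,0,0]
    - [40,0,0,0,0]
    - [40,0,0,0.01,0]
    - [40,0,0,0.02,0]
    - [40,0,0,0.04,0]
    - [40,0,0,0.03,0]
    - [40,0,0,0,0]

```text
clock: 24.05
position: [0.5534, 0.2056, 0.1572]
tool_rot: [3.123, 0.06, 3.122]
force: [-0.5, -0.4, -0.6]
grip_width: 0.0341
```

Run:
```python
from h import *
st(); tubes('wrist',.0618,save='w10')
```

```text
24.05 [0.5534 0.2056 0.1572] [3.123 0.06  3.122] q [ 0.05  0.62 -0.73  1.79  0.55  0.88  0.62] w 0.0341 F [-0.5 -0.4 -0.6]
tube 0.73 [255. 182.] [ 0.5536  0.2052 -0.0165] iou 0.93
tube 0.61 [184. 182.] [ 0.5544  0.1447 -0.0246] iou 0.96
```

View pics/w10.png

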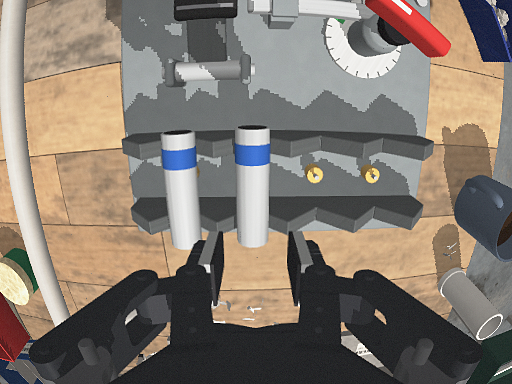

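Emit:
drive_tool:
  series:
    - [60,0,-0.028,0.005,-0.138]
    - [60,0,-0.028,0,-0.138]
    - [60,0,-0.028,0,-0.138]
    - [60,0,-0.028,0,-0.138]
    - [60,0,-0.028,0,-0.138]
    - [60,0,-0.028,0,-0.138]
    - [60,0,-0.028,0,-0.138]
    - [60,0,-0.028,0,-0.138]
    - [60,0,-0.028,0,-0.138]
    - [60,0,-0.028,0,-0.138]
    - [60,0,-0.028,0,-0.138]
    - [60,-0.006,-0.028,0,-0.138]

```text
clock: 25.35
position: [0.539, -0.1412, 0.1505]
tool_rot: [3.134, 0.05, 1.409]
force: [-0.0, -0.7, -1.2]
grip_width: 0.051
```

Emit:
drive_tool:
  series:
    - [60,-0.012,-0.026,0,-0.138]
    - [60,-0.012,-0.026,0,-0.138]
    - [60,-0.012,-0.026,0,-0.138]
    - [60,-0.012,-0.026,0,-0.138]
    - [60,-0.012,-0.026,0,-0.138]
    - [60,-0.012,-0.026,0,-0.138]
    - [60,-0.012,-0.026,0,-0.138]
    - [60,-0.012,-0.026,0,-0.138]
    - [60,-0.012,-0.026,0,-0.12]
    - [60,-0.006,-0.01,0,-0.04]
    - [60,0,0,0,0]
    - [60,0,0,0,0]

```text
clock: 26.55
position: [0.4128, -0.3952, 0.1412]
tool_rot: [-3.139, 0.062, 0.087]
force: [1.4, 0.2, 0.7]
grip_width: 0.0514
```

Run:
```python
from h import *
st(); tubes('wrist',.017,save='w11')
```

```text
26.55 [ 0.4128 -0.3952  0.1412] [-3.139  0.062  0.087] q [ 0.58  0.57  0.09  1.79 -0.01  0.83 -0.83] w 0.0514 F [1.4 0.2 0.7]
tube 0.56 [264. 173.] [ 0.4149 -0.4019  0.108 ] iou 0.94
```

View pics/w11.png

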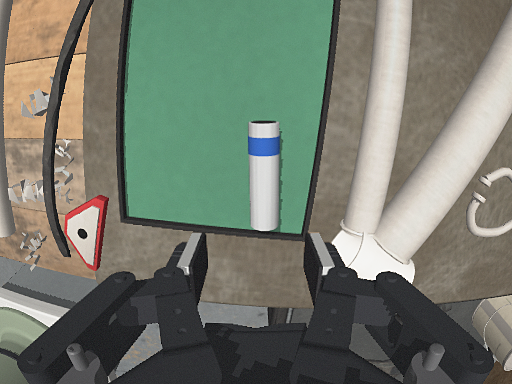

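Emit:
drive_tool:
  series:
    - [60,0.001,-0.006,-0.02,0.012]
    - [60,0,0,-0.035,0]
    - [60,0,0,-0.03,0]
    - [60,0,0,-0.015,0]
    - [60,0,0,0,0]
    - [60,0,0,0,0]

```text
clock: 27.25
position: [0.4194, -0.3951, 0.0395]
tool_rot: [-3.139, 0.057, 0.116]
force: [0.4, 0.4, 1.0]
grip_width: 0.0514
```

Emit:
drive_tool:
  series:
    - [60,-0.005,-0.006,-0.01,-0.01]
    - [60,0,0,-0.012,0]
    - [60,-0.001,0,-0.009,0]
    - [60,0,0,-0.001,0]
    - [60,0,0,0,0]

```text
clock: 27.75
position: [0.4143, -0.4019, 0.0072]
tool_rot: [-3.141, 0.054, 0.107]
force: [0.5, 0.4, -0.4]
grip_width: 0.0514
```

Emit:
drive_tool:
  series:
    - [20,0,0,-0.003,0]
    - [20,0,0,0,0]
    - [0,0,0,0,0]
    - [0,0,0,0,0]
    - [0,0,0,0,0]
    - [0,0,0,0,0]

```text
clock: 28.35
position: [0.4146, -0.402, 0.0046]
tool_rot: [-3.141, 0.054, 0.107]
force: [-0.2, 0.2, -2.1]
grip_width: 0.0256
```

Emit:
drive_tool:
  series:
    - [0,0,0,0.03,0]
    - [0,0,0,0.045,0]
    - [0,0.005,0,0.045,0.06]
    - [0,0.012,0.01,0.02,0.135]
    - [0,0.014,0.03,0,0.135]
    - [0,0.014,0.03,0,0.135]
    - [0,0.014,0.03,0,0.135]
    - [0,0.014,0.03,0,0.135]
    - [0,0.014,0.03,0,0.135]
    - [0,0.014,0.03,0,0.135]
    - [0,0.014,0.03,0,0.135]
    - [0,0.014,0.03,0,0.135]

```text
clock: 29.55
position: [0.5435, -0.1464, 0.1517]
tool_rot: [3.136, 0.059, 1.421]
force: [-0.3, -0.0, -1.7]
grip_width: 0.0259
```

Emit:
drive_tool:
  series:
    - [0,0.006,0.031,0,0.135]
    - [0,0.003,0.031,0,0.135]
    - [0,0.003,0.031,0,0.135]
    - [0,0.003,0.031,0,0.135]
    - [0,0.002,0.031,0,0.135]
    - [0,0.002,0.031,0,0.135]
    - [0,0.002,0.031,0,0.135]
    - [0,0.002,0.031,0,0.135]
    - [0,0.001,0.031,0,0.135]
    - [0,0.001,0.031,0,0.135]
    - [0,0.001,0.031,0,0.135]
    - [0,0,0.025,0,0.135]

```text
clock: 30.75
position: [0.5697, 0.2345, 0.1524]
tool_rot: [3.137, 0.061, 3.11]
force: [0.6, -0.7, -2.7]
grip_width: 0.0253
```

Target TCP (0.554, 0.265), yaw 3.12.

Emit:
drive_tool:
  series:
    - [0,-0.014,0.026,0,0.003]
    - [0,0,0,-0.025,0]
    - [0,0,0,-0.025,0]
    - [0,0,0,-0.01,0]
    - [0,0,0,0,0]

```text
clock: 31.25
position: [0.5543, 0.2654, 0.0909]
tool_rot: [3.135, 0.061, 3.123]
force: [0.0, -1.0, -1.6]
grip_width: 0.0257
```

Emit:
drive_tool:
  series:
    - [0,-0.001,0,-0.015,-0.002]
    - [0,0,0,-0.013,0]
    - [0,0,0,-0.009,0]
    - [0,0,0,-0.002,0]
    - [0,0,0,0,0]

```text
clock: 31.75
position: [0.5545, 0.2647, 0.0504]
tool_rot: [3.134, 0.063, 3.119]
force: [-0.4, -1.2, -1.8]
grip_width: 0.0256
```

Emit:
drive_tool:
  series:
    - [0,0,0,-0.002,0]
    - [40,0,0,0,0]
    - [40,0,0,0,0]
    - [40,0,0,0.01,0]
    - [40,0,0,0.02,0]
    - [40,0,0,0.04,0]
    - [40,0,0,0.03,0]
    - [40,0,0,0,0]

```text
clock: 32.55
position: [0.555, 0.266, 0.1567]
tool_rot: [3.132, 0.066, 3.12]
force: [0.3, 0.6, -0.7]
grip_width: 0.0339
```

Run:
```python
from h import *
st(); tubes('wrist',.0618,save='w12'); tubes('top',.017,save='t12')
```

```text
32.55 [0.555  0.266  0.1567] [3.132 0.066 3.12 ] q [-0.07  0.65 -0.72  1.73  0.58  0.92  0.52] w 0.0339 F [ 0.3  0.6 -0.7]
tube 0.98 [122. 185.] [ 0.555   0.1448 -0.0119] iou 0.92
tube 0.91 [188. 181.] [ 0.5532  0.2049 -0.017 ] iou 0.96
tube 0.6 [252. 182.] [ 0.5549  0.2654 -0.0148] iou 0.94
tube 0.87 [168. 192.] [ 0.5549  0.2136 -0.0203] iou 0.91
tube 0.65 [187. 193.] [ 0.5564  0.1505 -0.0007] iou 0.9
tube 0.43 [142. 183.] [ 0.5833  0.2756 -0.0121] iou 0.35
```

View pics/w12.png

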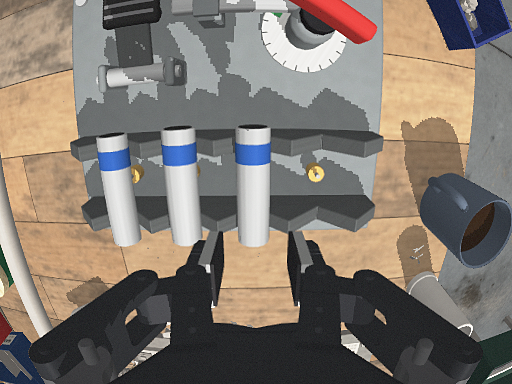

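View pics/t12.png

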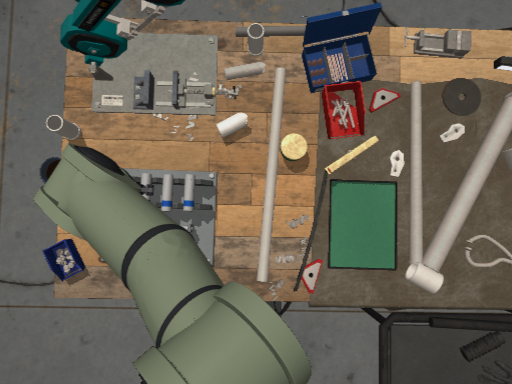

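Emit:
drive_tool:
  series:
    - [40,-0.015,-0.009,0.01,-0.12]
    - [0,-0.017,-0.01,0,-0.12]
    - [0,-0.017,-0.01,0,-0.12]
    - [0,-0.017,-0.01,0,-0.12]
    - [0,-0.017,-0.01,0,-0.12]
    - [0,-0.017,-0.01,0,-0.12]
    - [0,-0.017,-0.01,0,-0.12]
    - [0,-0.017,-0.01,0,-0.12]
    - [0,-0.012,-0.01,0,-0.1]
    - [0,0,0,0,0]
    - [0,0,0,0,0]

```text
clock: 33.85
position: [0.3968, 0.1697, 0.1525]
tool_rot: [-3.135, 0.053, 2.019]
force: [0.9, 1.4, 0.6]
grip_width: 0.0003
```

Run:
```python
from h import *
st(); snap('wrist','w13')
```

```text
33.85 [0.3968 0.1697 0.1525] [-3.135  0.053  2.019] q [-0.17  0.38 -0.5   2.14  0.36  0.71 -0.48] w 0.0003 F [0.9 1.4 0.6]
```

View pics/w13.png

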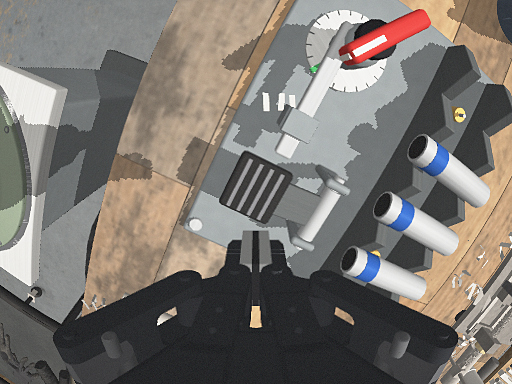

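Run:
```python
from h import *
for p in [(255,187),(245,151),(292,172),(265,222),(219,203)]: print(pix2world('wrist',*p,.073))
for d in bot.masks_of('wrist','pedal_pad'): print(d['conf'],d['point'],pix2world('wrist',*d['point'],.073))
im=cv2.imread('pics/w13.png'); cv2.imwrite('pics/w13z.png',cv2.resize(im[0:240,190:410],None,fx=2.5,fy=2.5,interpolation=cv2.INTER_CUBIC))
```

```text
[0.39382887 0.17534138 0.073     ]
[0.37478302 0.19774471 0.073     ]
[0.41408736 0.19860699 0.073     ]
[0.41411295 0.15183155 0.073     ]
[0.37385214 0.15081293 0.073     ]
0.89 [271.0, 197.6] [0.40916597 0.17303328 0.073     ]
0.51 [447.1, 169.1] [0.53882452 0.26446642 0.073     ]
```

View pics/w13z.png

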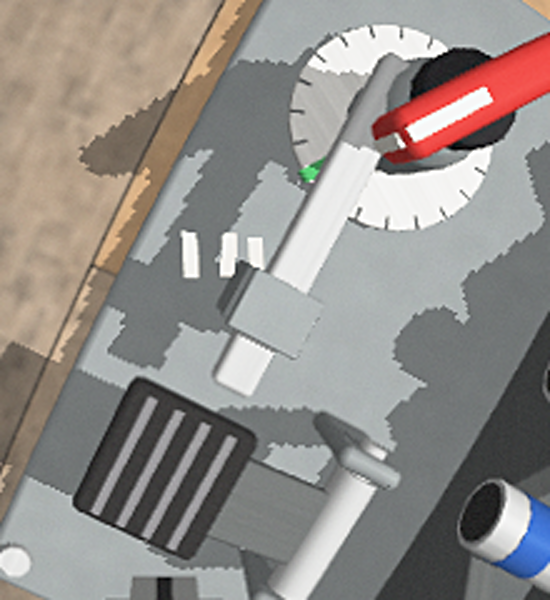

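Emit:
drive_tool:
  series:
    - [0,-0.004,0.005,-0.02,0]
    - [0,0,0,-0.025,0]
    - [0,0,0,-0.015,0]
    - [0,0,0,0,0]
    - [0,0,0,0,0]

```text
clock: 34.45
position: [0.3949, 0.1771, 0.0901]
tool_rot: [-3.136, 0.051, 2.026]
force: [0.2, 0.6, 0.5]
grip_width: -0.0
```

Emit:
drive_tool:
  series:
    - [0,-0.002,-0.002,-0.01,0]
    - [0,0,0,-0.008,0]
    - [0,0,0,-0.006,0]
    - [0,0,0,-0.005,0]
    - [0,0,0,-0.003,0]

```text
clock: 34.95
position: [0.3927, 0.1754, 0.0573]
tool_rot: [-3.138, 0.051, 2.027]
force: [-4.4, 0.6, 10.5]
grip_width: -0.0002
```

Emit:
drive_tool:
  series:
    - [0,0,0,-0.003,0]
    - [0,0,0,-0.003,0]
    - [0,0,0,-0.002,0]

```text
clock: 35.25
position: [0.3934, 0.1759, 0.0518]
tool_rot: [-3.141, 0.054, 2.027]
force: [-24.4, -6.9, 96.7]
grip_width: 0.0001
```

Emit:
drive_tool:
  series:
    - [0,0,0,0.0005,0]
    - [0,0,0,0,0]

```text
clock: 35.45
position: [0.3929, 0.1756, 0.0546]
tool_rot: [3.141, 0.057, 2.028]
force: [-8.8, -2.9, 26.8]
grip_width: -0.0002
```

Emit:
drive_tool:
  series:
    - [0,0,0,-0.001,0]
    - [0,0,0,-0.0005,0]
    - [0,0,0,-0.0005,0]

```text
clock: 35.75
position: [0.3928, 0.1756, 0.0545]
tool_rot: [3.139, 0.059, 2.028]
force: [-8.0, -2.2, 27.3]
grip_width: -0.0002
```

Run:
```python
from h import *
st(); snap('wrist','w14'); snap('scene','s14')
```

```text
35.75 [0.3928 0.1756 0.0545] [3.139 0.059 2.028] q [-0.32  0.56 -0.36  2.22  0.57  0.47 -0.69] w -0.0002 F [-8.  -2.2 27.3]
```

View pics/w14.png

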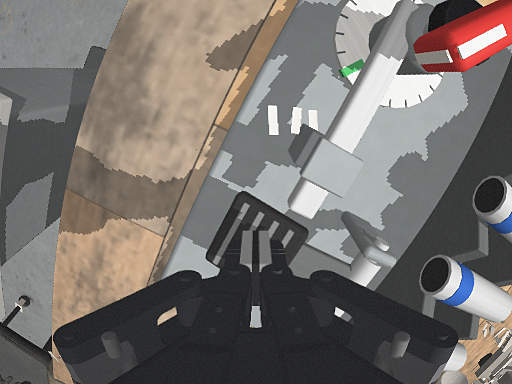

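Emit:
drive_tool:
  series:
    - [0,0,0,0.006,0]
    - [0,0,0,0.01,0]
    - [0,0,0,0.02,0]
    - [0,0,0,0.035,0]
    - [0,0,0,0.03,0]
    - [0,0,0,0,0]

```text
clock: 36.45
position: [0.3928, 0.1759, 0.1587]
tool_rot: [3.139, 0.059, 2.03]
force: [0.0, -0.5, -1.1]
grip_width: 0.0002
```

Run:
```python
from h import *
st(); tubes('wrist',.0618,save='w15',yaw0=-0.02)
```

```text
36.45 [0.3928 0.1759 0.1587] [3.139 0.059 2.03 ] q [-0.18  0.36 -0.52  2.14  0.36  0.72 -0.49] w 0.0002 F [ 0.  -0.5 -1.1]
tube 0.93 [380. 276.] [ 0.5551  0.1449 -0.019 ] iou 0.97
tube 0.6 [442. 176.] [ 0.5551  0.2655 -0.0191] iou 0.96
```

View pics/w15.png

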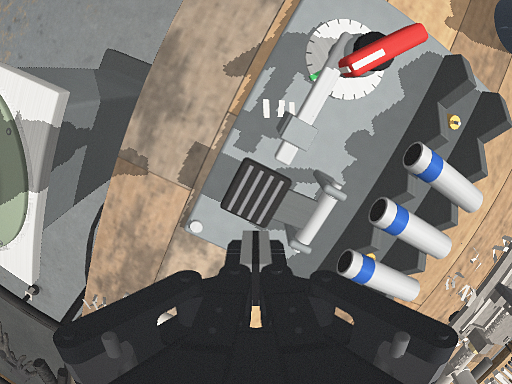

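Emit:
drive_tool:
  series:
    - [45,0.015,0.009,0.005,0.12]
    - [45,0.017,0.01,0,0.12]
    - [45,0.017,0.01,0,0.12]
    - [45,0.017,0.01,0,0.12]
    - [45,0.017,0.01,0,0.12]
    - [45,0.017,0.01,0,0.12]
    - [45,0.017,0.01,0,0.12]
    - [45,0.017,0.01,0,0.12]
    - [45,0.015,0.009,0,0.1]
    - [45,0,0,0,0]
    - [45,0,0,0,0]

```text
clock: 37.65
position: [0.5412, 0.2639, 0.1452]
tool_rot: [-3.129, 0.048, 3.134]
force: [-0.7, -0.3, 0.2]
grip_width: 0.0383
```

Emit:
drive_tool:
  series:
    - [45,0.012,0.001,-0.01,-0.012]
    - [45,0,0,-0.03,0]
    - [45,0,0,-0.02,0]
    - [45,0,0,-0.005,0]
    - [45,0,0,0,0]

```text
clock: 38.15
position: [0.5535, 0.2634, 0.0747]
tool_rot: [-3.127, 0.047, 3.114]
force: [-0.1, -0.8, 0.2]
grip_width: 0.0381
```

Run:
```python
from h import *
st(); snap('wrist','w16')
```

```text
38.15 [0.5535 0.2634 0.0747] [-3.127  0.047  3.114] q [-0.13  0.77 -0.65  1.76  0.67  0.82  0.43] w 0.0381 F [-0.1 -0.8  0.2]
```

View pics/w16.png

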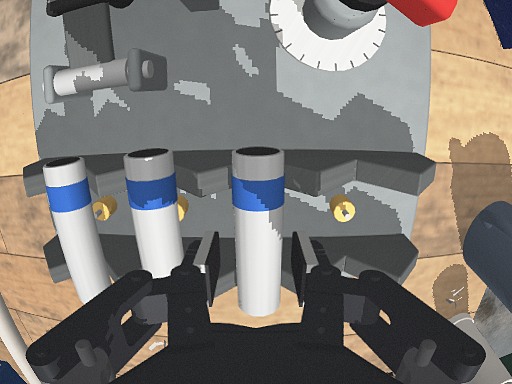

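Well lined up; go down and close.

Emit:
drive_tool:
  series:
    - [45,0,0.002,-0.012,0.005]
    - [45,0,0,-0.01,0]
    - [45,0,0,-0.003,0]
    - [45,0,0,0,0]
    - [0,0,0,0,0]
    - [0,0,0,0,0]
    - [0,0,0,0,0]
    - [0,0,0,0,0]
  newtons: 80

```text
clock: 39.0
position: [0.5548, 0.2646, 0.0509]
tool_rot: [-3.125, 0.051, 3.118]
force: [0.5, 0.7, -1.6]
grip_width: 0.0253
```

Emit:
drive_tool:
  series:
    - [0,0,0,0.02,0]
    - [0,0,0,0.035,0]
    - [0,0,0,0.04,-0.05]
    - [0,0,-0.02,0.015,-0.14]
    - [0,0,-0.03,0,-0.14]
    - [0,0,-0.03,0,-0.14]
    - [0,0,-0.03,0,-0.14]
    - [0,0,-0.03,0,-0.14]
    - [0,0,-0.03,0,-0.14]
    - [0,0,-0.03,0,-0.14]
    - [0,0,-0.03,0,-0.14]
    - [0,0,-0.03,0,-0.14]

```text
clock: 40.2
position: [0.5523, -0.0003, 0.1663]
tool_rot: [-3.133, 0.048, 1.765]
force: [1.7, 0.7, -3.1]
grip_width: 0.0254
```

Emit:
drive_tool:
  series:
    - [0,0,-0.03,0,-0.14]
    - [0,0,-0.03,0,-0.14]
    - [0,0,-0.03,0,-0.14]
    - [0,-0.002,-0.03,0,-0.14]
    - [0,-0.002,-0.03,0,-0.14]
    - [0,-0.002,-0.03,0,-0.14]
    - [0,-0.002,-0.03,0,-0.14]
    - [0,-0.002,-0.03,0,-0.14]
    - [0,-0.002,-0.03,0,-0.14]
    - [0,-0.002,-0.03,0,-0.14]
    - [0,0,-0.03,0,-0.14]
    - [0,0,-0.03,0,-0.14]

```text
clock: 41.4
position: [0.5369, -0.374, 0.1677]
tool_rot: [-3.135, 0.046, 0.016]
force: [0.7, 0.5, -1.9]
grip_width: 0.0253
```

Emit:
drive_tool:
  series:
    - [0,0,0,-0.02,-0.01]
    - [0,0,0,-0.04,0]
    - [0,0,0,-0.04,0]
    - [0,0,0,-0.025,0]
    - [0,0,0,0,0]
    - [0,0,0,0,0]

```text
clock: 42.0
position: [0.5357, -0.3797, 0.0396]
tool_rot: [-3.138, 0.044, -0.006]
force: [0.1, 0.4, -0.9]
grip_width: 0.0255
```

Emit:
drive_tool:
  series:
    - [0,0,-0.008,-0.01,0]
    - [0,0,0,-0.012,0]
    - [0,0,0,-0.008,0]
    - [0,0,0,0,0]
    - [0,0,0,0,0]

```text
clock: 42.5
position: [0.5377, -0.3897, 0.0112]
tool_rot: [-3.141, 0.039, -0.006]
force: [-0.8, -0.0, -2.3]
grip_width: 0.0253
```

Emit:
drive_tool:
  series:
    - [0,0,0,-0.003,0]
    - [0,0,0,-0.002,0]
    - [0,0,0,-0.001,0]
    - [0,0,0,0,0]

```text
clock: 42.9
position: [0.5383, -0.3897, 0.0059]
tool_rot: [-3.141, 0.038, -0.006]
force: [-1.1, 0.3, 0.4]
grip_width: 0.0253
```

Emit:
drive_tool:
  series:
    - [38,0,0,0,0]
    - [45,0,0,0,0]
    - [50,0,0,0,0]
    - [50,0,0,0.01,0]
    - [50,0,0,0.03,0]
    - [50,0,0,0.045,0]
    - [50,0,0,0.045,0]
    - [50,0,0,0.01,0]
    - [50,0,0,0,0]

```text
clock: 43.8
position: [0.5377, -0.3894, 0.1543]
tool_rot: [3.141, 0.036, -0.006]
force: [0.2, 0.2, -0.4]
grip_width: 0.0426
```

Run:
```python
from h import *
st(); tubes('wrist',.017,save='w17')
```

```text
43.8 [ 0.5377 -0.3894  0.1543] [ 3.141  0.036 -0.006] q [ 0.48  0.68  0.08  1.53 -0.04  0.96 -1.01] w 0.0426 F [ 0.2  0.2 -0.4]
tube 0.77 [255. 171.] [ 0.5385 -0.3892 -0.0009] iou 0.93
```

View pics/w17.png

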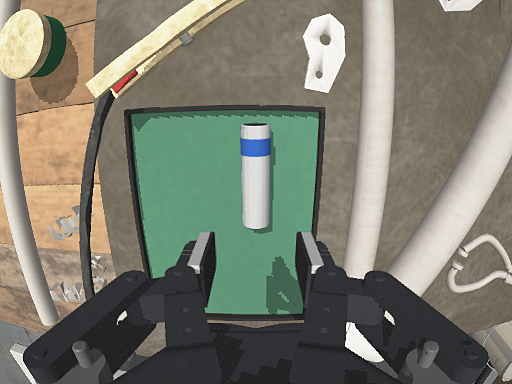

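Emit:
drive_tool:
  series:
    - [45,0,0.027,0.01,0.143]
    - [45,0,0.027,0,0.143]
    - [45,0.001,0.027,0,0.143]
    - [45,0.001,0.027,0,0.143]
    - [45,0.001,0.027,0,0.143]
    - [45,0.001,0.027,0,0.143]
    - [45,0.001,0.027,0,0.143]
    - [45,0.001,0.027,0,0.143]
    - [45,0.001,0.027,0,0.143]
    - [45,0.001,0.027,0,0.143]
    - [45,0.001,0.027,0,0.143]
    - [45,0.001,0.027,0,0.143]

```text
clock: 45.1
position: [0.5368, -0.0529, 0.1436]
tool_rot: [-3.118, 0.044, 1.775]
force: [-0.0, 0.5, 0.6]
grip_width: 0.0385
```

Emit:
drive_tool:
  series:
    - [45,0.001,0.027,0,0.143]
    - [45,0.001,0.027,0,0.143]
    - [45,0.001,0.027,0,0.143]
    - [45,0.001,0.027,0,0.143]
    - [45,0.001,0.027,0,0.143]
    - [45,0.001,0.027,0,0.143]
    - [45,0.001,0.027,0,0.143]
    - [45,0,0.027,0,0.143]
    - [45,0,0.027,0,0.14]
    - [45,0,0.01,0,0.05]
    - [45,0,0,0,0]
    - [45,0,0,0,0]

```text
clock: 46.3
position: [0.5324, 0.2148, 0.1267]
tool_rot: [-3.112, 0.018, -3.106]
force: [-0.6, -0.3, -0.4]
grip_width: 0.0384
```

Run:
```python
from h import *
st(); tubes('wrist',.0618,save='w18',yaw0=-.02)
```

```text
46.3 [0.5324 0.2148 0.1267] [-3.112  0.018 -3.106] q [-0.    0.67 -0.73  1.81  0.6   0.9   0.59] w 0.0384 F [-0.6 -0.3 -0.4]
tube 0.66 [248. 225.] [ 0.5532  0.2052 -0.0214] iou 0.97
tube 0.59 [170. 215.] [ 0.555   0.1444 -0.0253] iou 0.84
```

View pics/w18.png

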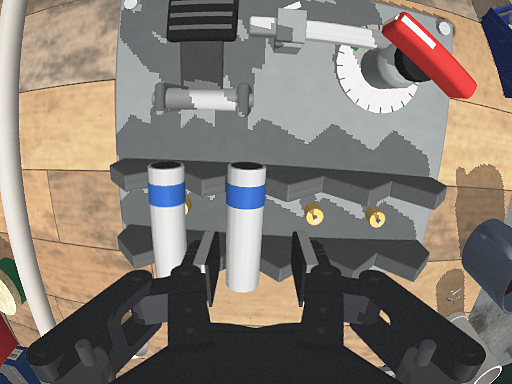

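Emit:
drive_tool:
  series:
    - [45,0.018,-0.008,0,-0.055]
    - [45,0,0,0,0]
    - [45,0,0,-0.02,0]
    - [45,0,0,-0.02,0]
    - [45,0,0,0,0]

```text
clock: 46.9
position: [0.5518, 0.2019, 0.0862]
tool_rot: [-3.111, 0.019, 3.111]
force: [-0.1, 0.3, 0.5]
grip_width: 0.0385
```

Emit:
drive_tool:
  series:
    - [45,0.001,0.003,-0.014,0.008]
    - [45,0,0,-0.014,0]
    - [45,0,0,-0.005,0]
    - [45,0,0,0,0]
    - [45,0,0,0,0]

```text
clock: 47.4
position: [0.553, 0.2048, 0.0522]
tool_rot: [-3.111, 0.02, 3.118]
force: [0.7, -0.5, 0.6]
grip_width: 0.0387
```

Emit:
drive_tool:
  series:
    - [0,0,0,-0.001,0]
    - [0,0,0,0,0]
    - [0,0,0,0,0]
    - [0,0,0,0,0]

```text
clock: 47.8
position: [0.5536, 0.2046, 0.0529]
tool_rot: [-3.11, 0.022, 3.118]
force: [0.1, 0.5, -1.5]
grip_width: 0.0256
```

Emit:
drive_tool:
  series:
    - [0,0,0,0.02,0]
    - [0,0,0,0.035,0]
    - [0,0,0,0.04,-0.05]
    - [0,0,-0.015,0.015,-0.14]
    - [0,0,-0.024,0,-0.14]
    - [0,0,-0.024,0,-0.14]
    - [0,0,-0.024,0,-0.14]
    - [0,0,-0.024,0,-0.14]
    - [0,0,-0.024,0,-0.14]
    - [0,0,-0.024,0,-0.14]
    - [0,0,-0.024,0,-0.14]
    - [0,0,-0.024,0,-0.14]

```text
clock: 49.0
position: [0.5521, -0.0058, 0.1687]
tool_rot: [-3.118, 0.02, 1.764]
force: [0.1, 0.3, -1.7]
grip_width: 0.0253
```

Emit:
drive_tool:
  series:
    - [0,0,-0.024,0,-0.14]
    - [0,0,-0.024,0,-0.14]
    - [0,0,-0.024,0,-0.14]
    - [0,-0.002,-0.024,0,-0.14]
    - [0,-0.002,-0.024,0,-0.14]
    - [0,-0.002,-0.024,0,-0.14]
    - [0,-0.002,-0.024,0,-0.14]
    - [0,-0.002,-0.024,0,-0.14]
    - [0,-0.002,-0.024,0,-0.14]
    - [0,-0.002,-0.024,0,-0.14]
    - [0,0,-0.022,0,-0.14]
    - [0,0,-0.01,0,-0.13]

```text
clock: 50.2
position: [0.5367, -0.2903, 0.1701]
tool_rot: [-3.121, 0.018, 0.022]
force: [0.2, 0.3, -1.0]
grip_width: 0.0253
```

Emit:
drive_tool:
  series:
    - [0,0,0,0,0]
    - [0,0,0,-0.01,0]
    - [0,0,0,0,0]

```text
clock: 50.5
position: [0.5365, -0.2902, 0.159]
tool_rot: [-3.121, 0.018, 0.026]
force: [-0.4, 0.7, -1.7]
grip_width: 0.0251
```

Run:
```python
from h import *
st(); snap('wrist','w19')
```

```text
50.5 [ 0.5365 -0.2902  0.159 ] [-3.121  0.018  0.026] q [ 0.38  0.59  0.04  1.69 -0.04  0.89 -1.11] w 0.0251 F [-0.4  0.7 -1.7]
```

View pics/w19.png

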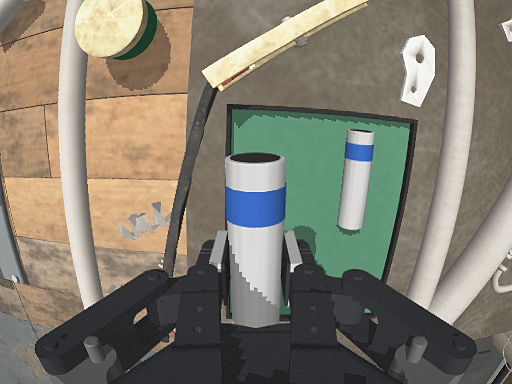

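Emit:
drive_tool:
  series:
    - [0,0,-0.02,-0.02,-0.01]
    - [0,0,-0.003,-0.035,-0.01]
    - [0,0,0,-0.035,0]
    - [0,0,0,-0.025,0]
    - [0,0,0,0,0]
    - [0,0,0,0,0]

```text
clock: 51.15
position: [0.5394, -0.3097, 0.043]
tool_rot: [-3.12, 0.013, 0.022]
force: [1.3, 0.2, -1.1]
grip_width: 0.0252
```

Emit:
drive_tool:
  series:
    - [0,-0.003,-0.003,-0.01,-0.01]
    - [0,0,0,-0.014,0]
    - [0,0,0,-0.006,0]
    - [0,0,0,0,0]
    - [0,0,0,0,0]

```text
clock: 51.65
position: [0.5381, -0.3133, 0.0143]
tool_rot: [-3.122, 0.009, 0.013]
force: [-0.0, 0.6, -0.7]
grip_width: 0.025
```

Emit:
drive_tool:
  series:
    - [0,0,0,-0.003,0]
    - [0,0,0,-0.002,0]
    - [0,0,0,-0.001,0]
    - [0,0,0,0,0]

```text
clock: 52.05
position: [0.5386, -0.3135, 0.0086]
tool_rot: [-3.123, 0.007, 0.013]
force: [-0.3, -0.3, -1.9]
grip_width: 0.0253
```

Emit:
drive_tool:
  series:
    - [0,0,0,-0.001,0]
    - [38,0,0,0,0]
    - [45,0,0,0,0]
    - [50,0,0,0,0]
    - [50,0,0,0.01,0]
    - [50,0,0,0.03,0]
    - [50,0,0,0.045,0]
    - [50,0,0,0.045,0]
    - [50,0,0,0.02,0]
    - [50,0,0,0,0]

```text
clock: 53.05
position: [0.5377, -0.3132, 0.1668]
tool_rot: [-3.123, 0.006, 0.013]
force: [0.8, 0.2, -0.2]
grip_width: 0.043
```

Run:
```python
from h import *
st(); tubes('wrist',.017,save='w20')
```

```text
53.05 [ 0.5377 -0.3132  0.1668] [-3.123  0.006  0.013] q [ 0.41  0.6   0.04  1.66 -0.05  0.9  -1.08] w 0.043 F [ 0.8  0.2 -0.2]
tube 0.82 [333. 172.] [ 0.5383 -0.3891  0.0063] iou 0.96
tube 0.79 [262. 178.] [ 0.5392 -0.3133  0.0178] iou 0.96
```

Both on the mat. Now the last one in groove 0 (0.555, 0.145).

Emit:
drive_tool:
  series:
    - [45,0,0.021,0.005,0.141]
    - [45,0.001,0.021,0,0.141]
    - [45,0.001,0.021,0,0.141]
    - [45,0.001,0.021,0,0.141]
    - [45,0.001,0.021,0,0.141]
    - [45,0.001,0.021,0,0.141]
    - [45,0.001,0.021,0,0.141]
    - [45,0.001,0.021,0,0.141]
    - [45,0.001,0.021,0,0.141]
    - [45,0.001,0.021,0,0.141]
    - [45,0.002,0.021,0,0.141]
    - [45,0.002,0.021,0,0.141]

```text
clock: 54.35
position: [0.5404, -0.0514, 0.1536]
tool_rot: [-3.101, 0.015, 1.768]
force: [-0.5, -0.0, -0.9]
grip_width: 0.0385
```

Emit:
drive_tool:
  series:
    - [45,0.002,0.021,0,0.141]
    - [45,0.002,0.021,0,0.141]
    - [45,0.002,0.021,0,0.141]
    - [45,0.002,0.021,0,0.141]
    - [45,0.002,0.021,0,0.141]
    - [45,0.002,0.021,0,0.141]
    - [45,0.002,0.02,0,0.141]
    - [45,0.001,0.02,0,0.141]
    - [45,0,0.015,0,0.1]
    - [45,0,0,0,0]
    - [45,0,0,0,0]

```text
clock: 55.45
position: [0.547, 0.1403, 0.14]
tool_rot: [-3.094, -0.006, 3.058]
force: [-1.2, -0.6, -0.3]
grip_width: 0.0384
```

Run:
```python
from h import *
st(); tubes('wrist',.0618,save='w21',yaw0=-.02)
```

```text
55.45 [0.547  0.1403 0.14  ] [-3.094 -0.006  3.058] q [ 0.12  0.64 -0.72  1.8   0.56  0.94  0.63] w 0.0384 F [-1.2 -0.6 -0.3]
tube 0.62 [269. 203.] [ 0.5547  0.1454 -0.0197] iou 0.96
```

View pics/w21.png

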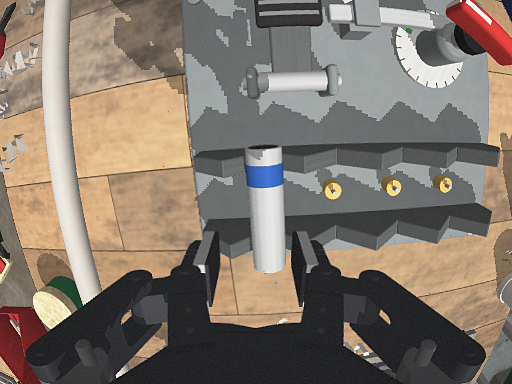

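Emit:
drive_tool:
  series:
    - [45,0.007,0.005,-0.01,0.06]
    - [45,0,0,-0.02,0]
    - [45,0,0,-0.025,0]
    - [45,0,0,0,0]
    - [45,0,0,0,0]

```text
clock: 56.05
position: [0.5553, 0.1408, 0.0844]
tool_rot: [-3.092, -0.005, 3.107]
force: [0.4, 0.8, 1.0]
grip_width: 0.0384
```

Emit:
drive_tool:
  series:
    - [45,0,0.004,-0.014,0.012]
    - [45,0,0,-0.013,0]
    - [45,0,0,-0.005,0]
    - [45,0,0,0,0]
    - [45,0,0,0,0]

```text
clock: 56.55
position: [0.5563, 0.1446, 0.0521]
tool_rot: [-3.092, -0.002, 3.117]
force: [-0.1, 0.3, 0.0]
grip_width: 0.0384
```

Emit:
drive_tool:
  series:
    - [0,0,0,-0.001,0]
    - [0,0,0,0,0]
    - [0,0,0,0,0]
    - [0,0,0,0,0]

```text
clock: 56.95
position: [0.5567, 0.1442, 0.0525]
tool_rot: [-3.092, -0.001, 3.117]
force: [0.1, -0.1, -2.4]
grip_width: 0.0257
```

Emit:
drive_tool:
  series:
    - [0,0,0,0.02,0]
    - [0,0,0,0.035,0]
    - [0,0,0,0.04,-0.05]
    - [0,0,-0.015,0.015,-0.14]
    - [0,0,-0.023,0,-0.14]
    - [0,0,-0.023,0,-0.14]
    - [0,0,-0.023,0,-0.14]
    - [0,0,-0.023,0,-0.14]
    - [0,0,-0.023,0,-0.14]
    - [0,0,-0.023,0,-0.14]
    - [0,0,-0.023,0,-0.14]
    - [0,0,-0.023,0,-0.14]

```text
clock: 58.15
position: [0.5551, -0.0583, 0.1675]
tool_rot: [-3.098, -0.003, 1.764]
force: [1.0, 0.6, -2.2]
grip_width: 0.0255
```

Emit:
drive_tool:
  series:
    - [0,-0.005,-0.024,0,-0.14]
    - [0,-0.01,-0.024,0,-0.14]
    - [0,-0.012,-0.024,0,-0.14]
    - [0,-0.012,-0.024,0,-0.14]
    - [0,-0.012,-0.024,0,-0.14]
    - [0,-0.012,-0.024,0,-0.14]
    - [0,-0.012,-0.024,0,-0.14]
    - [0,-0.012,-0.024,0,-0.14]
    - [0,-0.012,-0.024,0,-0.14]
    - [0,-0.012,-0.024,0,-0.14]
    - [0,-0.012,-0.02,0,-0.12]
    - [0,-0.006,-0.01,0,-0.08]

```text
clock: 59.35
position: [0.4203, -0.3403, 0.168]
tool_rot: [-3.101, -0.004, 0.092]
force: [0.4, -0.0, -1.6]
grip_width: 0.0255
```

Emit:
drive_tool:
  series:
    - [0,0,0,0,0]
    - [0,0,0,0,0]

```text
clock: 59.55
position: [0.4195, -0.3413, 0.168]
tool_rot: [-3.102, -0.004, 0.09]
force: [1.5, 1.0, -2.6]
grip_width: 0.0254
```

Run:
```python
from h import *
st(); snap('wrist','w22')
```

```text
59.55 [ 0.4195 -0.3413  0.168 ] [-3.102 -0.004  0.09 ] q [ 0.59  0.48  0.01  1.86 -0.05  0.82 -0.85] w 0.0254 F [ 1.5  1.  -2.6]
```

View pics/w22.png

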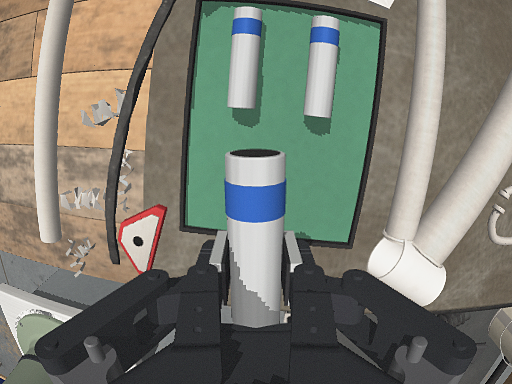

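Emit:
drive_tool:
  series:
    - [0,-0.004,-0.01,-0.02,-0.01]
    - [0,-0.002,0,-0.035,-0.01]
    - [0,0,0,-0.035,0]
    - [0,0,0,-0.03,0]
    - [0,0,0,0,0]
    - [0,0,0,0,0]

```text
clock: 60.2
position: [0.4183, -0.3468, 0.0461]
tool_rot: [-3.101, -0.009, 0.087]
force: [0.4, 0.5, -2.0]
grip_width: 0.0253
```

Emit:
drive_tool:
  series:
    - [0,-0.003,-0.003,-0.012,-0.01]
    - [0,0,0,-0.014,0]
    - [0,0,0,-0.006,0]
    - [0,0,0,0,0]
    - [0,0,0,0,0]

```text
clock: 60.7
position: [0.4173, -0.3509, 0.0152]
tool_rot: [-3.105, -0.014, 0.078]
force: [0.3, -0.4, -2.6]
grip_width: 0.0256
```

Emit:
drive_tool:
  series:
    - [0,0,0,-0.004,0]
    - [0,0,0,-0.002,0]
    - [0,0,0,-0.001,0]
    - [0,0,0,0,0]

```text
clock: 61.1
position: [0.4177, -0.3512, 0.0084]
tool_rot: [-3.105, -0.015, 0.079]
force: [0.5, -0.2, -1.7]
grip_width: 0.0255
```

Emit:
drive_tool:
  series:
    - [0,0,0,-0.001,0]
    - [38,0,0,0,0]
    - [45,0,0,0,0]
    - [50,0,0,0,0]
    - [50,0,0,0.01,0]
    - [50,0,0,0.03,0]
    - [50,0,0,0.045,0]
    - [50,0,0,0.045,0]
    - [50,0,0,0.04,0]
    - [50,0,0,0,0]

```text
clock: 62.1
position: [0.4166, -0.3505, 0.1873]
tool_rot: [-3.106, -0.015, 0.078]
force: [0.7, -0.3, -0.2]
grip_width: 0.0428
```

Run:
```python
from h import *
st(); tubes('wrist',.017,save='w23'); tubes('top',.017,save='t23'); 
a=cv2.imread('pics/t23.png'); cv2.imwrite('pics/t23z.png',cv2.resize(a[160:275,90:225],None,fx=5.2,fy=5.2,interpolation=cv2.INTER_CUBIC))
```

```text
62.1 [ 0.4166 -0.3505  0.1873] [-3.106 -0.015  0.078] q [ 0.61  0.46  0.01  1.85 -0.06  0.85 -0.84] w 0.0428 F [ 0.7 -0.3 -0.2]
tube 0.93 [308.  65.] [ 0.5379 -0.3889 -0.0014] iou 0.94
tube 0.83 [237.  60.] [ 0.5388 -0.3128  0.0212] iou 0.95
tube 0.76 [264. 171.] [ 0.4203 -0.3508  0.0856] iou 0.96
tube 0.58 [374. 205.] [ 0.5378 -0.3882  0.0107] iou 0.92
tube 0.56 [362. 244.] [ 0.4206 -0.3511  0.0876] iou 0.87
```

View pics/t23.png

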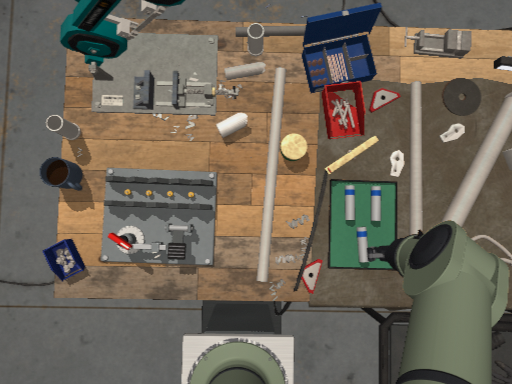

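View pics/t23z.png

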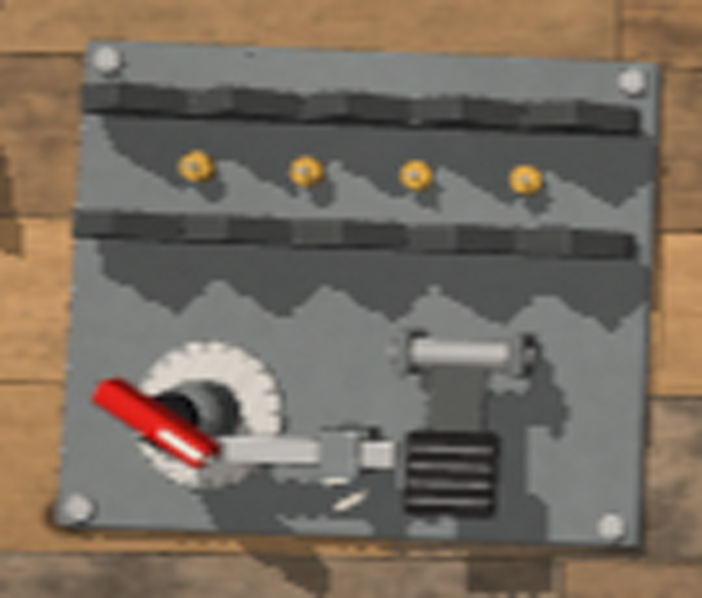

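View pics/w23.png

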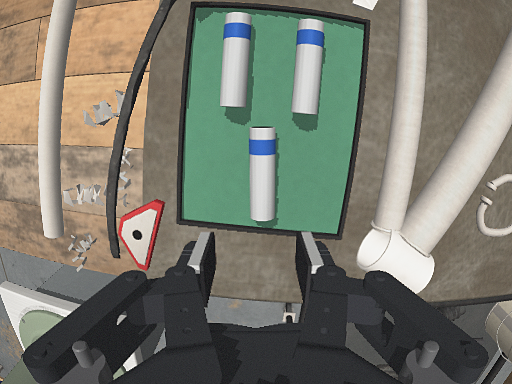

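Emit:
drive_tool:
  series:
    - [50,0,0,0.03,0]
    - [50,0,0,0,0]
    - [50,0,0,0,0]
    - [50,0,0,0,0]

```text
clock: 62.7
position: [0.4128, -0.3473, 0.2072]
tool_rot: [-3.094, -0.002, 0.079]
force: [-0.8, -0.5, 0.2]
grip_width: 0.0428
```

Run:
```python
from h import *
st(); tubes('wrist',.017,save='w24'); print(bot.job_done())
```

```text
62.7 [ 0.4128 -0.3473  0.2072] [-3.094e+00 -2.000e-03  7.900e-02] q [ 0.6   0.43  0.01  1.83 -0.05  0.91 -0.84] w 0.0428 F [-0.8 -0.5  0.2]
tube 0.85 [272. 167.] [ 0.4202 -0.3509  0.0927] iou 0.96
tube 0.79 [245.  58.] [ 0.5388 -0.3128  0.0325] iou 0.95
tube 0.64 [311.  63.] [ 0.5383 -0.3889 -0.0024] iou 0.94
the job is handed in; nothing more can be done
None
```

The job is done and handed in at about 62.7 s; no verdict was reported.

- **Knob:** I turned it about 1.57 rad clockwise in one grip. The white line points to about -2.13 rad and the green mark measures -2.13 to -2.16 rad. That is roughly 1 mm apart at the pointer, against the 7 mm allowed. The last top picture shows it still there.
- **Tubes in grooves:** The three tubes present went into grooves 0, 1 and 2. They measured within 3 mm of centre along x and within about 0.01 rad of the fixture axis.
- **Pedal:** I pressed it to its stop, with the finger tips at 54 mm, and held it for over 0.5 s. It was up again afterwards. At first I pushed too hard: the wrist force briefly reached about 97 N, below the 120 N limit, and then settled near 27 N.
- **End state:** All three tubes lie on the mat at about (0.538, -0.389), (0.539, -0.313) and (0.420, -0.351), well inside the limits. Two looks 0.6 s apart agreed to under 1 mm. The tin has not moved and the gripper is clear of everything.

No tube was seen knocked aside and no grip slackening showed up. The only other disagreement was in my first fixture estimate from the top camera. It was about 5 mm off in x, and I corrected it from the wrist view before placing any tubes.

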